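# Lay the tray for a salt-rimmed lime drink

## Task

Lay the serving tray for a salt-rimmed lime drink with zest: stand the small tea glass upright in the cork coaster (set it down, do not drop it), stand the salt shaker upright in its dark wooden stand, put the green lime in the blue dish as it lay, and lay the green-handled peeler flat and lengthwise in the pale wooden rest along the front of the tray. Leave the look-alikes, the yellow lemon and the large glass, where they are.

Things in the scene. Friction and masses are not known exactly. Their poses are not given: they have to be found in the camera images.
- tray: Fixed wooden tray, 188 (x) x 290 (y), rim 20 high, floor 8; brass end handles. Origin: centre of underside. Front, x=-53: pale peeler rest, a trough along y centred at y=0: inside 178 x 58, floor 18 above origin, walls to 27; side walls are missing for y=-36..36, so fingers at mid-peeler can reach down. Behind, x=+43, stand the 3 fittings at y=-88, 0, 88, in changing order. All mm.
- coaster: Round brown cork coaster with a raised rim, fixed on the tray: outer diameter 80 mm, recess 64 mm across, 11 mm deep. Origin: centre of its underside, 8 mm above the worktop; recess floor 5 mm and rim 16 mm above the origin. Place of the tea glass.
- lime_dish: Small round blue ceramic dish, fixed on the tray: 82 mm across the rim, 20 mm high, sloping sides, flat floor about 52 mm across, 5 mm above the origin. Origin: centre of its underside, 8 mm above the worktop. Place of the lime.
- salt_stand: Round dark wooden stand, like a napkin ring with a bottom, fixed on the tray: outer diameter 72 mm at the foot, 68 mm at the top, 22 mm high, bore about 54 mm at the mouth, its floor 5 mm above the origin. Origin: centre of its underside, 8 mm above the worktop. Place of the salt shaker.
- tea_glass: Small clear tea glass, open at the top, standing on the worktop: 86 mm high, 57 mm outer diameter at the rim, 50 mm at the foot, 130 g. Origin: centre of its underside; z up the glass.
- salt_shaker: Salt shaker with clear body, white salt and a grey domed cap, upright: 90 mm high, body diameter 44 mm up to about 66 mm, cap diameter 34 mm above that. Origin: centre of its underside; z up.
- lime: Green lime lying on the worktop: 55 mm long (its x), 47 mm wide (its y), 48 mm high. Origin: lowest point under its middle as it lies at the start; it turns with the lime.
- peeler: Y peeler with green handle and steel fork, lying flat on the front strip of the worktop, left, by the sink: 160 mm long (its y), 46 mm wide over the fork (y = -80 to -23), 12 mm high, 50 g. The handle, straight, about 20 mm wide and 12 mm thick, runs from y = -15 to +80; it balances near y = +15. Origin: middle of its length, on its underside; z up.
- lemon: Yellow lemon, 83 x 58 x 58 mm: look-alike of the lime, to be left alone. Origin: its lowest point under its middle at the start.
- big_glass: Large clear glass, 81 mm across, 93 mm high: look-alike of the tea glass, to be left alone. Origin: centre of its underside.
Not all that is in view belongs to the job. What is shaped like the tea_glass but red is not meant.

How it is judged:
By the outcome, as a careful person would: the job done as asked, in the order asked, and still so for the second after the job is handed in, with the robot touching nothing.
It also fails if it takes over 104 s, if anything falls off the work surface, if the arm or the gripper's body presses on something with over 40 N, if the wrist force passes 120 N, or if a joint passes its speed limit or range.

## Robot

A 6-joint arm with a two-finger parallel gripper is mounted at the origin on a cart in front of the work surface, level with it; the furniture and walls round the work are solid. World frame = base frame: x ahead of the robot, y to its left, z up, the work surface at z = 0. Lengths are in m, angles in rad, forces in N, time in s.
With the tool pointing down it reaches from about 0.375 to 0.975 m from the base axis. Payload 3.8 kg.
Tool frame: the origin (TCP) lies between the finger pads; the fingertips stand 11 mm ahead of it and the grasp point (between the pads) lies 8 mm behind it (robot.nose_length is the distance from the TCP to the fingertips, in m); z points along the fingers, y is the line along which they close (so a half turn about z gives the same grasp; the last joint's range is limited). The gripper opens to 85 mm and grips with 20 to 120 N. Pads are 22 mm wide; open, the fingers measure 114 mm over their backs; the gripper's body (76 mm by 85 mm) begins 54 mm behind the grasp point. The pads swing forward as they close: fully open they stand 13 mm farther back than shut.
Start: joints at [1.1, 0.264, 1.604, -0, 1.274, -0.037], TCP at [0.284, 0.612, 0.242] pointing down, gripper open.
Joint ranges: [-2.63, 2.63], [-0.94, 2.18], [0.31, 2.57], [-1.31, 4.45], [0, 2.66], [-2.55, 2.55]. Speed limits (rad/s): [2.57, 2.57, 3.14, 3.14, 3.14, 3.14].

## Interface

Orientations are given as [roll, pitch, yaw] about the fixed x, y, z axes, in that order (R = Rz(yaw) Ry(pitch) Rx(roll)).
In Python, from plant import robot, read_camera, calibration, ticket gives the robot as it stands.
- The arm moves only by the tool send_rows, never from a script. Its argument "series" is one flat list of numbers, 7 for each row, row after row: the turn, a rotation vector about the tool's x, y, z in rad, then the shift along the tool's x, y, z in cm, then the finger opening in cm, from 0 to 8.54. A call has exactly 8 rows; each row shifts and turns the commanded pose from where the row before left it, along the tool's axes as they then stand; what a row does not reach is not made up. A row lasts 1/12 s, in which the tool goes at most 41.7 mm and 7.16 degrees, less where a joint would pass 70% of its speed; a pose out of reach is approached as far as the arm can. A call is refused whole if a number of a shift passes 4.17 or a number of a turn 0.125, either way. A call with a gripper value outside its range is refused whole. The fingers move at their own pace and stop on an object; the grip force is fixed at half the most. Time passes only in rows, so rows that do not move let the fingers close, or fill a call up. It gives the time, the measured TCP pose, the force, the opening and the grip force at its end, in the units of the state.
- robot.get_obs(): the state, without advancing time (a new reading comes with each control period).
- read_camera(name): name is "scene" or "top"; returns the picture (384x512x3 uint8, blue, green, red); there is no depth.
- calibration(name): a dict with "camera_matrix" (3x3 intrinsics, pixels), "D" ([k1, k2, p1, p2, k3] as OpenCV has them; the pictures are not rectified), "R" (3x3) and "t" (3): a world point X has camera coordinates R X + t. Camera axes: x right, y down, z forward; pixel columns grow to the right and rows downward; lengths in m; the calibration is good to about 2 mm. A picture is of the moment at which its call begins. calibration takes no time and is no camera call.
- ticket.job_done(): hands the job in; it is judged then, once.
The state is a dict: "time": time; "q": joint angles; "dq": joint speeds; "tau": joint torques, N m; "position": TCP position; "tool_rot": TCP orientation; "ft_force": force on the tool from outside, world axes, zero at the start; "ft_torque": the same for the moment, N m; "width": finger opening in m; "finger_force": force on a finger pad.
Only numpy, scipy, OpenCV 4.12 (cv2) and the standard library are available. Lean on these libraries where they do the work, as an engineer would, in place of code of your own. Each camera call takes 0.05 s, during which the arm holds its last target. There are 200 camera calls.

## Working session

There is one attempt and no reset: what is moved stays moved. The work goes in short steps, Python scripts to look and compute and a tool call to move; the robot and the scene stay as the last step left them, time stands still between calls to the robot, and variables do not carry over. Pictures are saved under pics/ and viewed, at most 14 in all, crops included, and the job is handed in when it is done.

Besides the shell and the picture viewer there is one more tool, called after ">>>" as name(argument=value, ...) on one line, values as JSON. send_rows: Moves the arm, as the interface text tells. Its arguments: {"type":"object","properties":{"series":{"type":"array","items":{"type":"number"}}},"required":["series"]}

```bash
mkdir -p pics; ls
python3 - <<'E'
from plant import robot, read_camera, calibration
import cv2
for n in ("scene","top"):
    im=read_camera(n); cv2.imwrite(f"pics/{n}0.png",im)
    c=calibration(n); print(n,c)
    cv2.imwrite(f"pics/{n}0b.png",cv2.resize(im,(800,600),interpolation=cv2.INTER_CUBIC))
print(robot.get_obs())
E
```

```text
pics
scene {'camera_matrix': array([[421.09506793,   0.        , 251.06279592],
       [  0.        , 421.09506793, 187.35717384],
       [  0.        ,   0.        ,   1.        ]]), 'D': array([-0.1316318,  0.       ,  0.       ,  0.       ,  0.       ]), 'R': array([[ 0.44971094, -0.89291968, -0.02131914],
       [-0.57653176, -0.27196916, -0.7704829 ],
       [ 0.6821812 ,  0.35878575, -0.63710407]]), 't': array([-0.25272913,  0.31759148,  0.7973712 ])}
top {'camera_matrix': array([[361.05018763,   0.        , 249.68848995],
       [  0.        , 361.05018763, 188.94859828],
       [  0.        ,   0.        ,   1.        ]]), 'D': array([-0.08108749,  0.        ,  0.        ,  0.        ,  0.        ]), 'R': array([[-0.02294587, -0.99907834, -0.03627622],
       [-0.98867414,  0.02806011, -0.14743156],
       [ 0.14831359,  0.03248241, -0.98840678]]), 't': array([-0.00148669,  0.49998027,  0.9395125 ])}
{'time': 0.1, 'q': array([ 1.10008380e+00,  2.64706584e-01,  1.60522963e+00, -6.72889663e-07,
        1.27369882e+00, -3.68996278e-02]), 'dq': array([ 1.07042566e-03, -1.80761951e-03, -2.98487654e-03,  3.02837957e-05,
       -2.11057059e-03, -1.91903750e-04]), 'tau': array([ 1.24635162e-04, -5.16706109e+01, -3.68590808e+01, -7.03700675e-05,
        6.25920889e-03,  1.90758504e-05]), 'position': array([0.2834397 , 0.61190957, 0.24107133]), 'tool_rot': array([-3.13955164e+00, -7.47032892e-05,  2.70777988e+00]), 'ft_force': array([ 1.12913644,  0.0532163 , -0.18218321]), 'ft_torque': array([ 0.02980339, -0.02161784,  0.01770064]), 'finger_force': 0.0, 'width': 0.0856375182215941}
```

View pics/top0b.png

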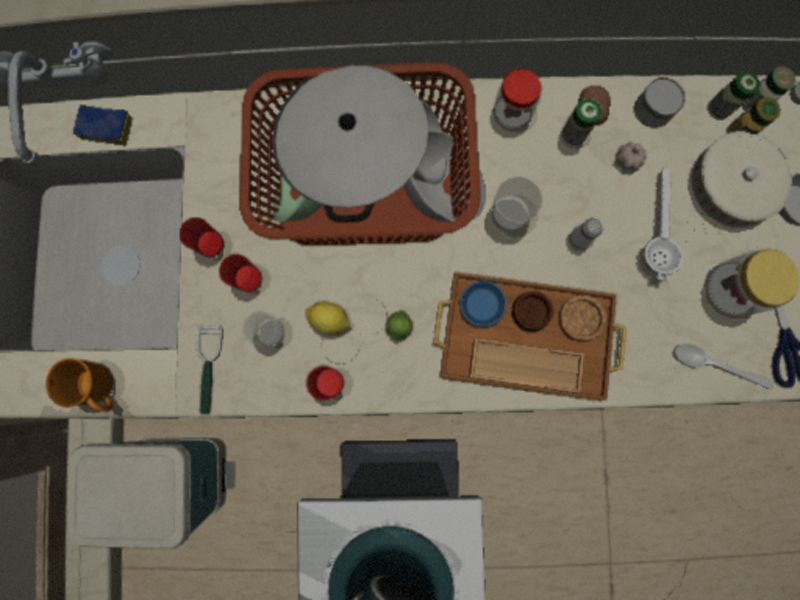

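View pics/scene0b.png

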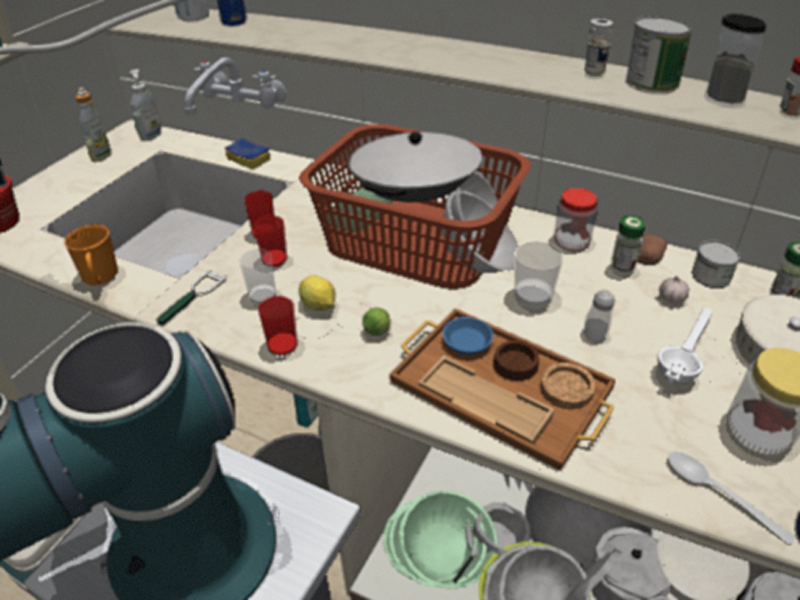

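The top view shows the tea glass near (268,333), the lime at (399,325), the peeler at (207,370), and the shaker at (587,233). The tray sits around (530,335), with its fittings dish/stand/coaster at (483,304), (531,311) and (581,318). The scene view agrees. Next come the measurements, plus zoomed crops of the clear objects.

```bash
cat > h.py <<'E'
import numpy as np, cv2
from plant import robot, read_camera, calibration, ticket
C={n:calibration(n) for n in("scene","top")}
def ray(n,p):
    c=C[n]; u=cv2.undistortPoints(np.array([[p]],float),c["camera_matrix"],c["D"])[0,0]
    d=c["R"].T@np.array([u[0],u[1],1]); return -c["R"].T@c["t"], d/np.linalg.norm(d)
def plane(n,p,z):
    o,d=ray(n,p); return o+d*(z-o[2])/d[2]
def tri(ps,pt):
    (a,d),(b,e)=ray("scene",ps),ray("top",pt)
    s=np.linalg.lstsq(np.c_[d,-e],b-a,rcond=None)[0]
    P,Q=a+d*s[0],b+e*s[1]; return (P+Q)/2, np.linalg.norm(P-Q)
def proj(n,X):
    c=C[n]; return cv2.projectPoints(np.array([X],float),cv2.Rodrigues(c["R"])[0],c["t"],c["camera_matrix"],c["D"])[0][0,0]
def blobs(im,lo,hi,roi,amin=30):
    x0,y0,x1,y1=roi; m=np.zeros(im.shape[:2],np.uint8)
    m[y0:y1,x0:x1]=cv2.inRange(cv2.cvtColor(im,cv2.COLOR_BGR2HSV),lo,hi)[y0:y1,x0:x1]
    cs=cv2.findContours(m,cv2.RETR_EXTERNAL,cv2.CHAIN_APPROX_NONE)[0]
    return sorted([c for c in cs if cv2.contourArea(c)>=amin],key=cv2.contourArea)[::-1]
E
python3 - <<'E'
from h import *
np.set_printoptions(precision=4,suppress=True)
I={n:cv2.imread(f"pics/{n}0.png") for n in C}
roi={"lime":((230,195,260,220),(235,190,285,222)),"dish":((280,180,335,210),(290,170,330,230)),"hand":((100,180,140,264),(118,195,170,265))}
col={"lime":((30,90,30),(50,255,255)),"dish":((98,90,30),(118,255,255)),"hand":((60,80,10),(95,255,255))}
roi={"lime":((225,190,270,222),(225,190,255,220)[:0] or (228,190,256,218)),"dish":((285,175,330,212),(275,195,325,235)),"hand":((120,225,142,268),(95,170,145,210))}
for k,(rt,rs) in roi.items():
    c={}
    for n,r in(("top",rt),("scene",rs)):
        b=blobs(I[n],*col[k],r)
        if not b: print(k,n,"none"); continue
        e=cv2.minAreaRect(b[0]); x=cv2.boundingRect(b[0]); m=cv2.moments(b[0]); c[n]=(m["m10"]/m["m00"],m["m01"]/m["m00"]); print(k,n,c[n],x,e)
    if len(c)==2: print("  tri",*tri(c["scene"],c["top"]))
def crop(n,cx,cy,w,h,W,H): return cv2.resize(I[n][cy-h//2:cy+h//2,cx-w//2:cx+w//2],(W,H),interpolation=cv2.INTER_CUBIC)
T=crop("top",172,213,50,37,400,300);S=crop("scene",168,180,50,37,400,300)
T2=crop("top",376,150,50,37,400,300);S2=crop("scene",384,203,50,37,400,300)
cv2.imwrite("pics/c1.png",np.vstack([np.hstack([T,S]),np.hstack([T2,S2])]))
T=crop("top",340,215,132,99,800,600); cv2.imwrite("pics/c2.png",T)
S=crop("scene",322,247,152,114,800,600); cv2.imwrite("pics/c3.png",S)
E
```

```text
lime top (255.06684027777774, 207.86024305555554) (248, 199, 16, 18) ((255.00001525878906, 208.00001525878906), (15.55634880065918, 15.55634880065918), 45.0)
lime scene (240.54302422723472, 205.38345864661653) (233, 197, 16, 17) ((240.5, 205.0), (16.0, 15.0), 90.0)
  tri [ 0.4491 -0.0273  0.0259] 6.128178324621752e-05
dish top (308.92153589315524, 193.86783528102393) (295, 180, 29, 29) ((308.7500305175781, 194.2500457763672), (28.284271240234375, 27.577163696289062), 45.0)
dish scene (298.74776500638563, 214.205938697318) (284, 203, 31, 23) ((299.0, 214.0), (22.0, 30.0), 90.0)
  tri [ 0.4831 -0.1743  0.0254] 0.0012915811113375984
hand top (131.62272727272727, 248.29545454545453) (129, 232, 6, 32) ((131.5, 247.5), (31.0, 5.0), 90.0)
hand scene (111.94117647058823, 197.05882352941177) (102, 187, 22, 20) ((112.54096984863281, 196.54917907714844), (4.097180366516113, 28.296154022216797), 50.194427490234375)
  tri [0.3462 0.3206 0.0052] 0.0012220595874947778
```

View pics/c1.png

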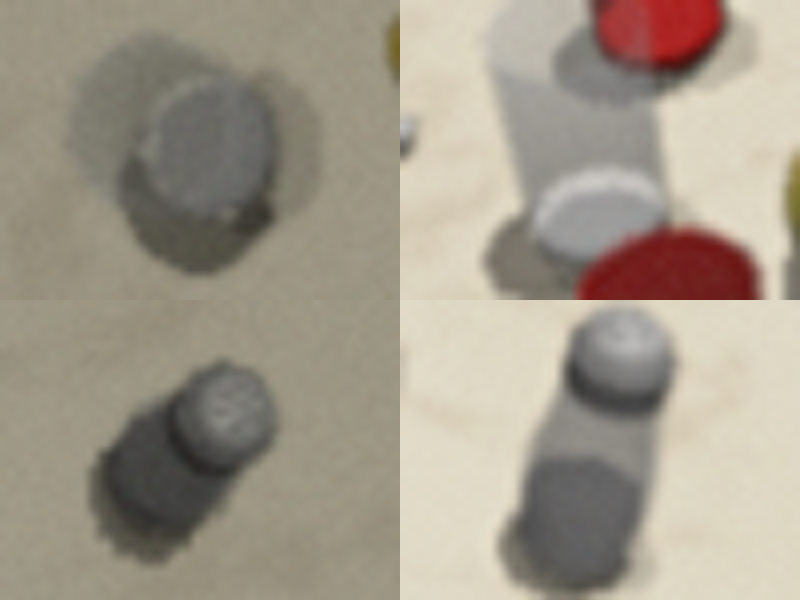

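View pics/c2.png

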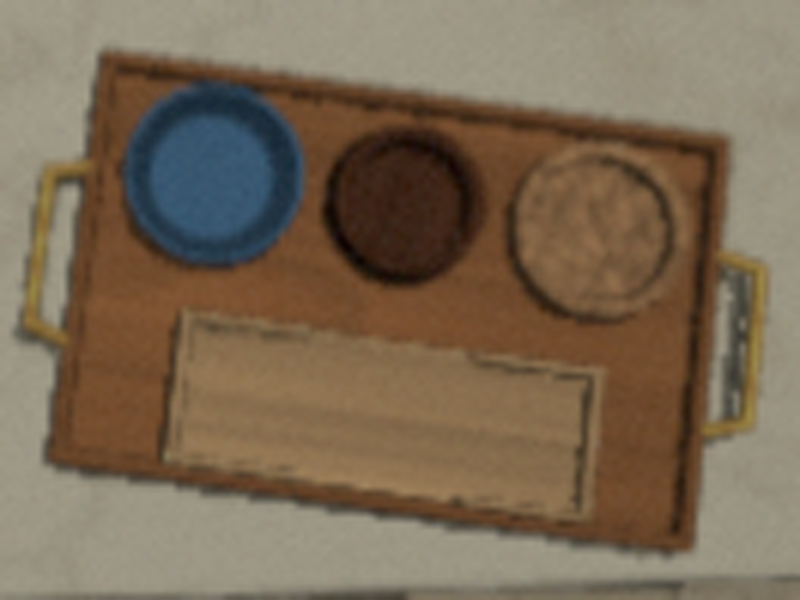

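View pics/c3.png

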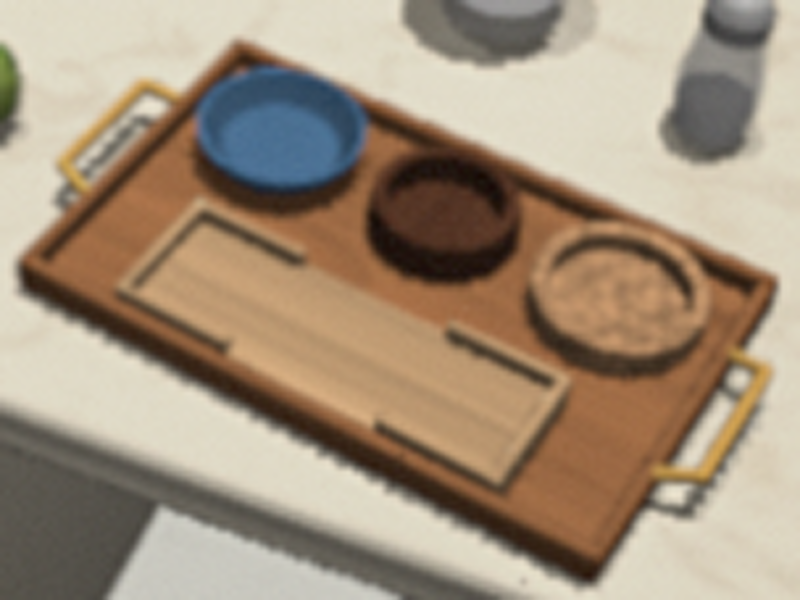

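The crops show the foot of the tea glass at crop (208,145) in top and (600,218) in scene. The shaker cap is at (224,412) and (620,350). The tray corners and all three fitting rims are clear in both views. I'll triangulate these points next.

Run:
```python
from h import *
np.set_printoptions(precision=4,suppress=True)
print("nose",robot.nose_length,[a for a in dir(robot) if a[0]!='_'])
t2=lambda u,v:(274+.165*(u+.5)-.5,166+98/600*(v+.5)-.5)
s2=lambda u,v:(246+.19*(u+.5)-.5,190+.19*(v+.5)-.5)
t1=lambda u,v,cx,cy:(cx-25+(u+.5)/8-.5,cy-18+.12*(v+.5)-.5)
P={"BL":((103,50),(240,42)),"BR":((727,133),(775,282)),"FR":((690,550),(594,556)),"FL":((48,460),(22,265)),
"dish":((213,175),(281,128)),"stand":((405,205),(444,204)),"coaster":((600,230),(620,286))}
Q={}
for k,(a,b) in P.items():
    X,e=tri(s2(*b),t2(*a)); Q[k]=X; print(k,X,round(e,4))
# tray from rim-plane z=.02 (corners) in top and scene
for n,f,i in(("top",t2,0),("scene",s2,1)):
    c=np.array([plane(n,f(*P[k][i]),.02)[:2] for k in("BL","BR","FR","FL")])
    ctr=c.mean(0); d=(c[0]-c[1]+c[3]-c[2])/2; yaw=np.arctan2(-d[0],d[1])
    print(n,"tray",ctr,"len",np.linalg.norm(d),"wid",np.linalg.norm((c[0]-c[3]+c[1]-c[2])/2),"yaw",yaw)
    for y,k,h in((88,"dish",.028),(0,"stand",.030),(-88,"coaster",.024)):
        r=np.array([[np.cos(yaw),-np.sin(yaw)],[np.sin(yaw),np.cos(yaw)]])
        print("  ",k,"pred",ctr+r@[.043,y/1000],"seen",plane(n,f(*P[k][i]),h)[:2])
ft,fs=t1(208,145,172,213),t1(200,218,168,180)
print("glass foot",*tri(fs,ft),plane("top",ft,.003),plane("scene",fs,.003))
ct,cs=t1(224,112,376,150),t1(220,50,384,203)
print("cap",*tri(cs,ct),plane("top",ct,.082),plane("scene",cs,.082))
bt,bs=t1(150,190,376,150),t1(175,225,384,203)
print("shaker base",*tri(bs,bt))
# lime: moments; peeler: line ends on plane
I={n:cv2.imread(f"pics/{n}0.png") for n in C}
for n,r in(("top",(225,190,270,222)),("scene",(228,190,256,218))):
    b=blobs(I[n],(30,90,30),(50,255,255),r)[0][:,0]
    w=np.array([plane(n,p,.024)[:2] for p in b]); e=cv2.fitEllipse((w*1e4).astype(np.float32)); print("lime",n,e)
for n,r in(("top",(120,225,142,268)),("scene",(95,170,145,210))):
    b=blobs(I[n],(60,80,10),(95,255,255),r)[0][:,0]
    w=np.array([plane(n,p,.008)[:2] for p in b]); v=cv2.fitLine(w.astype(np.float32),cv2.DIST_L2,0,1e-4,1e-4).ravel(); s=(w-v[2:])@v[:2]
    print("handle",n,v,v[2:]+s.min()*v[:2],v[2:]+s.max()*v[:2])
T=cv2.resize(I["top"][200:270,110:160],(428,600),interpolation=cv2.INTER_CUBIC);cv2.imwrite("pics/c4.png",T)
for k,z in(("rim",.086),):
    for n,p in(("top",ft),("scene",fs)): X=plane(n,p,0); X[2]=z; print("glass rim pred",n,proj(n,X))
```

```text
nose 0.011 ['Unreachable', 'get_obs', 'nose_length']
BL [ 0.5425 -0.1284  0.0165] 0.001
BR [ 0.496  -0.4106  0.0148] 0.002
FR [ 0.3114 -0.3779  0.0214] 0.0016
FL [ 0.3597 -0.0975  0.0152] 0.0024
dish [ 0.4825 -0.1742  0.0267] 0.0003
stand [ 0.4669 -0.26    0.0266] 0.0013
coaster [ 0.4533 -0.3471  0.0249] 0.0007
top tray [ 0.427  -0.2531] len 0.2862369539842369 wid 0.18586647011751178 yaw -0.16356124628227228
   dish pred [ 0.4837 -0.1733] seen [ 0.4823 -0.174 ]
   stand pred [ 0.4694 -0.2601] seen [ 0.4662 -0.2587]
   coaster pred [ 0.4551 -0.347 ] seen [ 0.4532 -0.3471]
scene tray [ 0.4243 -0.2545] len 0.28195224383460865 wid 0.18298126987453642 yaw -0.16637484460265178
   dish pred [ 0.4813 -0.1748] seen [ 0.4813 -0.1748]
   stand pred [ 0.4667 -0.2616] seen [ 0.464  -0.2613]
   coaster pred [ 0.4522 -0.3484] seen [ 0.4544 -0.3473]
glass foot [0.4459 0.2037 0.0053] 0.0013847316253349764 [0.4457 0.2048 0.003 ] [0.4484 0.205  0.003 ]
cap [ 0.6007 -0.3574  0.0787] 0.0006953427843215109 [ 0.6    -0.3566  0.082 ] [ 0.5962 -0.3574  0.082 ]
shaker base [ 0.5933 -0.3541  0.0118] 0.004644234548121504
lime top ((4494.41796875, -273.82318115234375), (407.9976501464844, 451.7342224121094), 80.44371032714844)
lime scene ((4515.65576171875, -259.00732421875), (400.5697326660156, 631.9970703125), 119.4893569946289)
handle top [ 0.9984 -0.0558  0.3476  0.319 ] [0.306  0.3214] [0.3917 0.3166]
handle scene [ 0.9997 -0.0227  0.3462  0.3183] [0.303  0.3193] [0.3915 0.3173]
glass rim pred top [164.349  209.1373]
glass rim pred scene [162.906  163.0874]
```

View pics/c4.png

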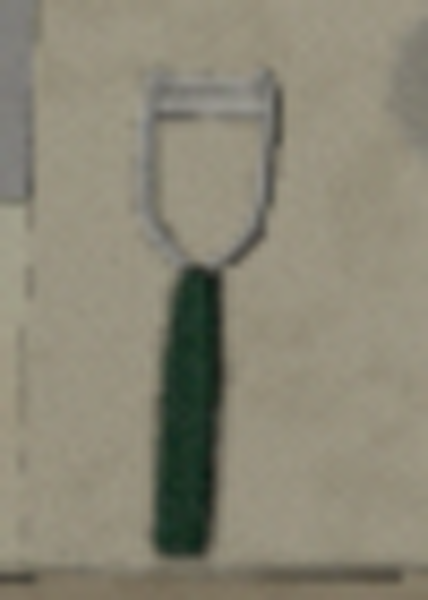

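The triangulated heights fit the text:

| Item | Position (x, y) | Height check |
|---|---|---|
| Tea glass | (0.446, 0.2045) | predicted rim pixel matches the faint ring |
| Shaker | (0.598, -0.356) | cap at about 79 mm |
| Lime | (0.449, -0.027) | centre at 26 mm |
| Peeler handle | from x=0.304 to 0.392, y≈0.32, fork away from the robot | 5 mm |
| Tray | centre (0.4255, -0.254), yaw -0.165 | rim about 17 mm |

First move: turn to yaw 1.571, then go above the glass.

>>> send_rows(series=[0,0,0.12,0,0,0,8.5,0,0,0.12,0,0,0,8.5,0,0,0.12,0,0,0,8.5,0,0,0.12,0,0,0,8.5,0,0,0.12,0,0,0,8.5,0,0,0.12,0,0,0,8.5,0,0,0.12,0,0,0,8.5,0,0,0.12,0,0,0,8.5])

```text
time: 0.77
position: [0.2835, 0.6121, 0.2415]
tool_rot: [-3.141, 0.001, 1.742]
ft_force: [-0.1, -0.3, -0.1]
width: 0.0849
finger_force: 0.0
```

>>> send_rows(series=[0,0,0.0885,0,0,0,8.5,0,0,0.0885,0,0,0,8.5,0,0,0,-2.91,1.16,0,8.5,0,0,0,-2.91,1.16,0,8.5,0,0,0,-2.91,1.16,0,8.5,0,0,0,-2.91,1.16,0,8.5,0,0,0,-2.91,1.16,0,8.5,0,0,0,-2.91,1.16,0,8.5])

```text
time: 1.43
position: [0.3533, 0.4362, 0.2417]
tool_rot: [-3.141, 0.001, 1.571]
ft_force: [1.1, 0.4, 1.5]
width: 0.0851
finger_force: 0.0
```

>>> send_rows(series=[0,0,0,-2.91,1.16,0,8.5,0,0,0,-2.91,1.16,0,8.5,0,0,0,-2.91,1.16,0,8.5,0,0,0,-2.91,1.16,0,8.5,0,0,0,-2.91,1.16,0,8.5,0,0,0,-2.91,1.16,0,8.5,0,0,0,-2.91,1.16,0,8.5,0,0,0,-2.91,1.16,0,8.5])

```text
time: 2.1
position: [0.446, 0.2035, 0.2419]
tool_rot: [-3.141, 0.0, 1.571]
ft_force: [0.9, -0.4, 0.1]
width: 0.085
finger_force: 0.0
```

```bash
cat >> h.py <<'E'
def todo(x,y,z,yaw):
    "turn about tool z, then shift in tool axes (cm) as they stand after the turn"
    o=robot.get_obs(); w=o["tool_rot"][2]; d=(w-yaw+np.pi)%(2*np.pi)-np.pi
    e=np.array([x,y,z])-o["position"]; c,s=np.cos(yaw),np.sin(yaw)
    print("t %.2f pos"%o["time"],o["position"].round(4),"rot",o["tool_rot"].round(3),"w %.4f ff %.0f"%(o["width"],o["finger_force"]),"F",o["ft_force"].round(1))
    print("turn %.3f shift cm %.2f %.2f %.2f"%(d,*(100*np.array([c*e[0]+s*e[1],s*e[0]-c*e[1],-e[2]]))),"q",o["q"].round(2))
E
python3 -c "
from h import *
todo(.446,.2045,.042,1.571)
cv2.imwrite('pics/a1.png',np.hstack([cv2.resize(read_camera(n)[b:b+120,a:a+80],(400,600),interpolation=cv2.INTER_CUBIC) for n,a,b in(('top',130,150),('scene',130,110))]))"
```

```text
t 2.10 pos [0.446  0.2035 0.2419] rot [-3.141  0.     1.571] w 0.0850 ff 0 F [ 0.9 -0.4  0.1]
turn -0.000 shift cm 0.10 -0.00 19.99 q [ 0.38 -0.09  1.99  0.    1.24  0.38]
```

View pics/a1.png

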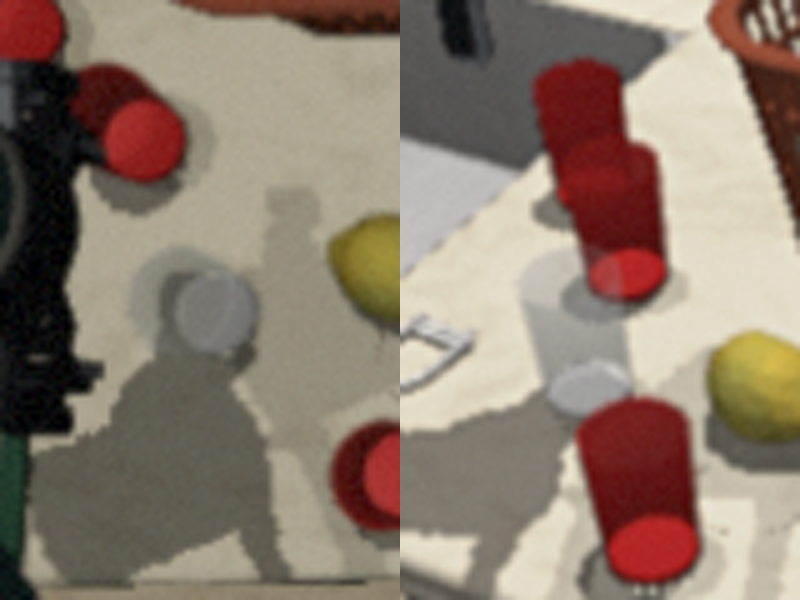

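The picture shows the way down is clear. The glass foot is at (215,312) in the left half and nothing stands beside it. Descend and close.

>>> send_rows(series=[0,0,0,0.1,0,2.5,8.5,0,0,0,0,0,3,8.5,0,0,0,0,0,3,8.5,0,0,0,0,0,3,8.5,0,0,0,0,0,3,8.5,0,0,0,0,0,3,8.5,0,0,0,0,0,2,8.5,0,0,0,0,0,0.5,8.5])

```text
time: 2.87
position: [0.4421, 0.2052, 0.038]
tool_rot: [-3.134, 0.003, 1.571]
ft_force: [0.1, 0.1, 0.4]
width: 0.0851
finger_force: 0.0
```

>>> send_rows(series=[0,0,0,0,0,0,8,0,0,0,0,0,0,7,0,0,0,0,0,0,6,0,0,0,0,0,0,5,0,0,0,0,0,0,4.5,0,0,0,0,0,0,4.5,0,0,0,0,0,0,4.5,0,0,0,0,0,0,4.5])

```text
time: 3.53
position: [0.4475, 0.2069, 0.0445]
tool_rot: [3.139, -0.002, 1.571]
ft_force: [-2.0, -0.7, 6.0]
width: 0.054
finger_force: 61.2
```

>>> send_rows(series=[0,0,0,0,0,-0.5,4.5,0,0,0,0,0,-1,4.5,0,0,0,0,0,-2,4.5,0,0,0,0,0,-2,4.5,0,0,0,0,0,-2.5,4.5,0,0,0,0,0,-2.5,4.5,0,0,0,0,0,-2,4.5,0,0,0,0,0,-1,4.5])

```text
time: 4.2
position: [0.448, 0.2068, 0.1816]
tool_rot: [3.136, -0.002, 1.571]
ft_force: [-0.0, 0.6, -0.6]
width: 0.0539
finger_force: 62.1
```

```bash
python3 -c "
from h import *
todo(.4535,-.3473,.18,1.571)
cv2.imwrite('pics/a2.png',np.hstack([cv2.resize(read_camera(n)[b:b+120,a:a+80],(400,600),interpolation=cv2.INTER_CUBIC) for n,a,b in(('top',110,140),('scene',110,90))]))"
```

```text
t 4.20 pos [0.448  0.2068 0.1816] rot [ 3.136e+00 -2.000e-03  1.571e+00] w 0.0539 ff 62 F [-0.   0.6 -0.6]
turn -0.000 shift cm -55.41 0.54 0.16 q [ 0.38 -0.04  2.05 -0.    1.12  0.38]
```

View pics/a2.png

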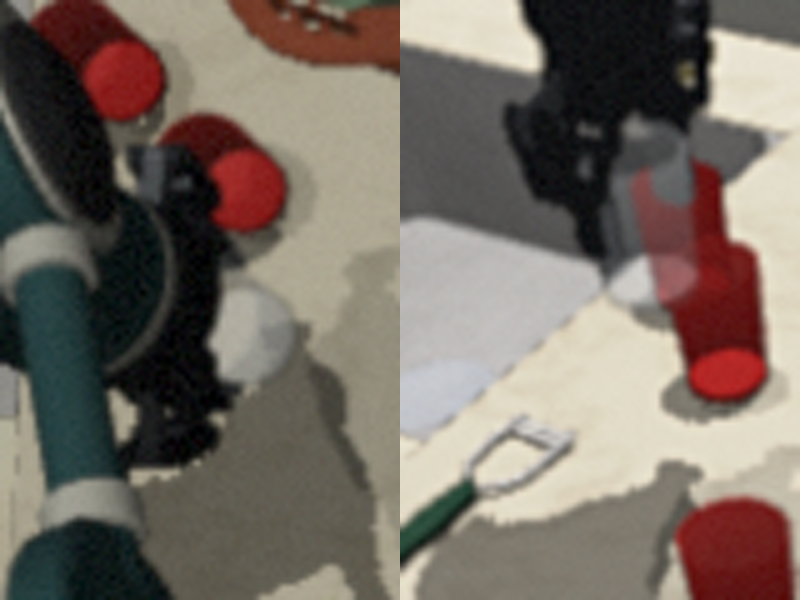

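The glass is gripped and upright. Its foot is at (252,332) in the left half and (653,280) in the right half. I'll triangulate it to get the offset in hand.

```bash
python3 -c "
from h import *
print(tri((160.2,145.6),(160,206)))
todo(.4535,-.3473,.18,1.571)
t2=lambda u,v:(274+.165*(u+.5)-.5,166+98/600*(v+.5)-.5)
print('rest centre',np.mean([plane('top',t2(*p),.027) for p in((180,310),(605,370),(590,520),(163,462))],0))"
```

```text
(array([0.44720956, 0.20059765, 0.14687064]), np.float64(0.002210313036085599))
t 4.30 pos [0.4479 0.2067 0.1803] rot [ 3.136e+00 -2.000e-03  1.571e+00] w 0.0537 ff 62 F [ 1.   0.6 -0.9]
turn -0.000 shift cm -55.40 0.55 0.03 q [ 0.38 -0.04  2.06 -0.    1.12  0.38]
rest centre [ 0.37432569 -0.2451158   0.027     ]
```

>>> send_rows(series=[0,0,0,-2,0.1,0,4.5,0,0,0,-3.65,0.1,0,4.5,0,0,0,-3.65,0.1,0,4.5,0,0,0,-3.65,0.1,0,4.5,0,0,0,-3.65,0.1,0,4.5,0,0,0,-3.65,0.1,0,4.5,0,0,0,-3.65,0,0,4.5,0,0,0,-3.65,0,0,4.5])

```text
time: 4.97
position: [0.4506, -0.0709, 0.1756]
tool_rot: [-3.139, -0.001, 1.571]
ft_force: [0.3, 1.0, -2.0]
width: 0.054
finger_force: 62.2
```

>>> send_rows(series=[0,0,0,-3.65,0,0,4.5,0,0,0,-3.65,0,0,4.5,0,0,0,-3.65,0,0,4.5,0,0,0,-3.65,0,0,4.5,0,0,0,-3.65,0,0,4.5,0,0,0,-3.65,0,0,4.5,0,0,0,-3.65,0,0,4.5,0,0,0,-2,0,0,4.5])

```text
time: 5.63
position: [0.4509, -0.3481, 0.1753]
tool_rot: [-3.14, -0.0, 1.569]
ft_force: [0.4, 0.1, -0.7]
width: 0.0537
finger_force: 62.2
```

>>> send_rows(series=[0,0,0,0,0,0,4.5,0,0,0,0,0,1,4.5,0,0,0,0,0,2,4.5,0,0,0,0,0,2,4.5,0,0,0,0,0,2,4.5,0,0,0,0,0,1,4.5,0,0,0,0,0,0.5,4.5,0,0,0,0,0,0,4.5])

```text
time: 6.3
position: [0.451, -0.343, 0.0901]
tool_rot: [-3.138, -0.003, 1.572]
ft_force: [-0.3, -0.4, 0.0]
width: 0.054
finger_force: 62.1
```

```bash
python3 -c "
from h import *
todo(.454,-.3445,.056,1.571)
cv2.imwrite('pics/a3.png',np.hstack([cv2.resize(read_camera(n)[b:b+120,a:a+80],(400,600),interpolation=cv2.INTER_CUBIC) for n,a,b in(('top',325,150),('scene',325,180))]))
todo(.454,-.3445,.056,1.571)"
```

```text
t 6.30 pos [ 0.451  -0.343   0.0901] rot [-3.138e+00 -3.000e-03  1.572e+00] w 0.0540 ff 62 F [-0.3 -0.4  0. ]
turn 0.001 shift cm -0.15 0.30 3.41 q [-0.69  0.21  1.98  0.    0.96 -0.7 ]
t 6.40 pos [ 0.4525 -0.3447  0.0927] rot [3.141 0.    1.571] w 0.0539 ff 62 F [-0.8 -0.4 -0.5]
turn 0.000 shift cm 0.02 0.15 3.67 q [-0.69  0.2   1.97  0.    0.96 -0.7 ]
```

View pics/a3.png

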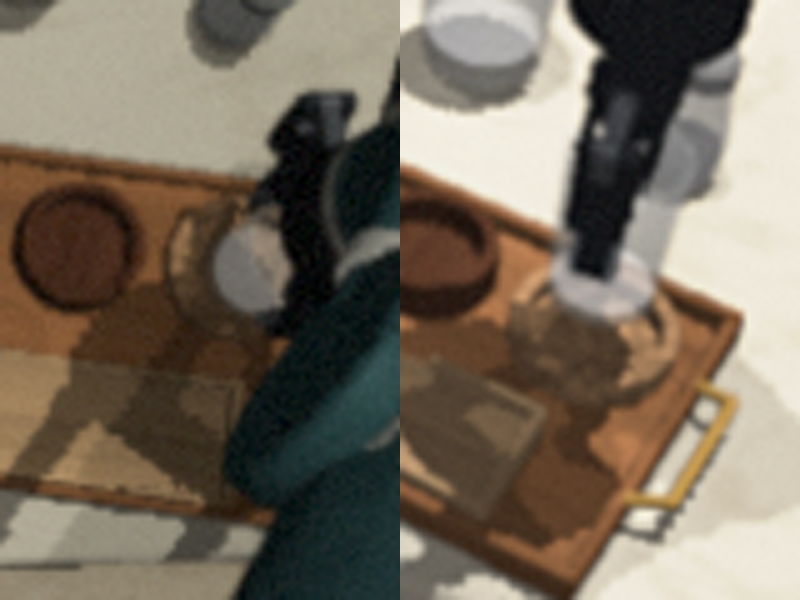

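The foot is at (255,268) in the left half and (603,285) in the right half, over the coaster. I'll check that it is centred.

```bash
python3 -c "
from h import *
print(tri((365.2,236.6),(375.6,203.2)),plane('scene',(365.2,236.6),.053),plane('top',(375.6,203.2),.053))"
```

```text
(array([ 0.45043047, -0.34728638,  0.05208088]), np.float64(0.0017363464037485447)) [ 0.45013208 -0.34810416  0.053     ] [ 0.44995885 -0.34616442  0.053     ]
```

>>> send_rows(series=[0,0,0,0,0.2,1,4.5,0,0,0,0,0,1,4.5,0,0,0,0,0,0.7,4.5,0,0,0,0,0,0.4,4.5,0,0,0,0,0,0.2,4.5,0,0,0,0,0,0,4.5,0,0,0,0,0,0,4.5,0,0,0,0,0,0,4.5])

```text
time: 7.07
position: [0.4543, -0.3452, 0.0596]
tool_rot: [3.141, 0.0, 1.571]
ft_force: [-0.9, 0.4, -1.0]
width: 0.0539
finger_force: 62.2
```

>>> send_rows(series=[0,0,0,0,0,0.1,4.5,0,0,0,0,0,0,4.5,0,0,0,0,0,0.1,4.5,0,0,0,0,0,0,4.5,0,0,0,0,0,0,4.5,0,0,0,0,0,0,4.5,0,0,0,0,0,0,4.5,0,0,0,0,0,0,4.5])

```text
time: 7.73
position: [0.4543, -0.3452, 0.0576]
tool_rot: [3.141, 0.0, 1.571]
ft_force: [-0.6, 0.0, 2.7]
width: 0.0538
finger_force: 62.1
```

Contact is felt. Release and rise.

>>> send_rows(series=[0,0,0,0,0,0,5.6,0,0,0,0,0,0,6,0,0,0,0,0,0,7,0,0,0,0,0,0,8,0,0,0,0,0,0,8.3,0,0,0,0,0,0,8.3,0,0,0,0,0,-1,8.3,0,0,0,0,0,-2,8.3])

```text
time: 8.4
position: [0.4521, -0.3433, 0.0852]
tool_rot: [-3.137, -0.004, 1.571]
ft_force: [-0.6, 0.4, 1.0]
width: 0.0828
finger_force: 0.0
```

>>> send_rows(series=[0,0,0,0,0,-3,8.3,0,0,0,0,0,-3,8.3,0,0,0,0,0,-3,8.3,0,0,0,0,0,-3,8.3,0,0,0,0,0,-1,8.3,0,0,0,0,0,0,8.3,0,0,0,0,0,0,8.3,0,0,0,0,0,0,8.3])

```text
time: 9.07
position: [0.4531, -0.3441, 0.2154]
tool_rot: [-3.139, -0.002, 1.571]
ft_force: [-0.0, 0.3, -0.2]
width: 0.083
finger_force: 0.0
```

```bash
python3 -c "
from h import *
todo(.598,-.356,.045,1.571)
im=cv2.imread('pics/c1.png')
for n in C:
  I=cv2.cvtColor(cv2.imread(f'pics/{n}0.png'),cv2.COLOR_BGR2GRAY); print(n,[proj(n,(.598,-.356,z)).round(1) for z in(0,.066,.09)])"
```

```text
t 9.07 pos [ 0.4531 -0.3441  0.2154] rot [-3.139e+00 -2.000e-03  1.571e+00] w 0.0830 ff 0 F [-0.   0.3 -0.2]
turn -0.000 shift cm -1.19 14.49 17.04 q [-0.69  0.09  1.86  0.    1.2  -0.69]
scene [array([379.9, 214.2]), array([384.5, 194.9]), array([386.2, 187.5])]
top [array([369.4, 153.4]), array([376.5, 147.3]), array([379.4, 144.9])]
```

>>> send_rows(series=[0,0,0,-0.2,2.5,0,8.3,0,0,0,-0.2,3,0,8.3,0,0,0,-0.2,3,0,8.3,0,0,0,-0.2,3,0,8.3,0,0,0,-0.2,2,2,8.3,0,0,0,-0.2,1,3,8.3,0,0,0,0,0,2,8.3,0,0,0,0,0,0,8.3])

```text
time: 9.73
position: [0.595, -0.3536, 0.1375]
tool_rot: [-3.129, -0.008, 1.572]
ft_force: [-1.8, 0.5, -1.7]
width: 0.0832
finger_force: 0.0
```

```bash
python3 -c "
from h import *
todo(.598,-.356,.042,1.571)
cv2.imwrite('pics/a4.png',np.hstack([cv2.resize(read_camera(n)[b:b+120,a:a+80],(400,600),interpolation=cv2.INTER_CUBIC) for n,a,b in(('top',335,120),('scene',335,150))]))
todo(.598,-.356,.042,1.571)"
```

```text
t 9.73 pos [ 0.595  -0.3536  0.1375] rot [-3.129 -0.008  1.572] w 0.0832 ff 0 F [-1.8  0.5 -1.7]
turn 0.001 shift cm -0.24 0.30 9.55 q [-0.57  0.38  1.65 -0.    1.13 -0.57]
t 9.83 pos [ 0.5971 -0.3556  0.1436] rot [-3.136 -0.004  1.571] w 0.0830 ff 0 F [-0.8  0.2 -0.2]
turn -0.000 shift cm -0.04 0.09 10.16 q [-0.57  0.38  1.65 -0.    1.13 -0.57]
```

View pics/a4.png

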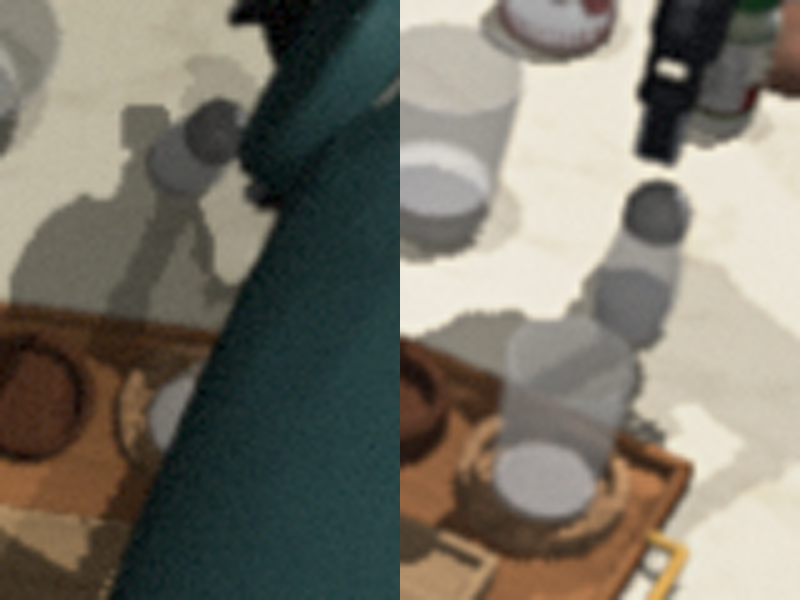

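The tea glass stands centred in the coaster, with its foot at (547,482) in the right half. The shaker cap at (658,210) lies under the fingers. Descend and grip.

>>> send_rows(series=[0,0,0,0,0.1,1,8.3,0,0,0,0,0,2,8.3,0,0,0,0,0,2,8.3,0,0,0,0,0,2,8.3,0,0,0,0,0,2,8.3,0,0,0,0,0,1,8.3,0,0,0,0,0,0.1,8.3,0,0,0,0,0,0,8.3])

```text
time: 10.5
position: [0.6001, -0.3571, 0.0467]
tool_rot: [3.141, 0.0, 1.57]
ft_force: [-0.7, -0.4, 1.2]
width: 0.0826
finger_force: 0.0
```

>>> send_rows(series=[0,0,0,0,0,0,7,0,0,0,0,0,0,6,0,0,0,0,0,0,5,0,0,0,0,0,0,4,0,0,0,0,0,0,3.6,0,0,0,0,0,0,3.6,0,0,0,0,0,0,3.6,0,0,0,0,0,0,3.6])

```text
time: 11.17
position: [0.6008, -0.3574, 0.048]
tool_rot: [3.14, 0.001, 1.571]
ft_force: [-1.7, 0.9, 6.3]
width: 0.0369
finger_force: 43.0
```

>>> send_rows(series=[0,0,0,0,0,-0.5,3.6,0,0,0,0,0,-1.5,3.6,0,0,0,0,0,-2,3.6,0,0,0,0,0,-2,3.6,0,0,0,0,0,-2,3.6,0,0,0,0,0,-2,3.6,0,0,0,0,0,-2,3.6,0,0,0,0,0,-2,3.6])

```text
time: 11.83
position: [0.6001, -0.3568, 0.1883]
tool_rot: [3.141, 0.0, 1.571]
ft_force: [0.7, -0.1, -1.3]
width: 0.0368
finger_force: 42.3
```

```bash
python3 -c "
from h import *
todo(.4665,-.2605,.18,1.571)"
```

```text
t 11.83 pos [ 0.6001 -0.3568  0.1883] rot [3.141 0.    1.571] w 0.0368 ff 42 F [ 0.7 -0.1 -1.3]
turn -0.000 shift cm 9.63 -13.35 0.83 q [-0.57  0.34  1.61  0.    1.19 -0.57]
```

The width of 37 mm is less than the body's 44, so I'll tighten and look.

>>> send_rows(series=[0,0,0,0,0,0,3.2,0,0,0,0,0,0,2.5,0,0,0,0,0,0,2.5,0,0,0,0,0,0,2.5,0,0,0,0,0,0,2.5,0,0,0,0,0,0,2.5,0,0,0,0,0,0,2.5,0,0,0,0,0,0,2.5])

```text
time: 12.5
position: [0.5999, -0.3568, 0.1855]
tool_rot: [-3.141, -0.001, 1.571]
ft_force: [-0.2, -0.3, -0.7]
width: 0.0363
finger_force: 59.2
```

```bash
python3 -c "
from h import *
cv2.imwrite('pics/a5.png',np.hstack([cv2.resize(read_camera(n)[b:b+120,a:a+80],(400,600),interpolation=cv2.INTER_CUBIC) for n,a,b in(('top',335,100),('scene',345,110))]))
todo(.4665,-.2605,.18,1.571)"
```

```text
t 12.60 pos [ 0.6001 -0.3569  0.186 ] rot [-3.141 -0.     1.571] w 0.0362 ff 59 F [-0.3  0.1 -1.1]
turn -0.000 shift cm 9.64 -13.35 0.60 q [-0.57  0.34  1.61 -0.    1.19 -0.57]
```

View pics/a5.png

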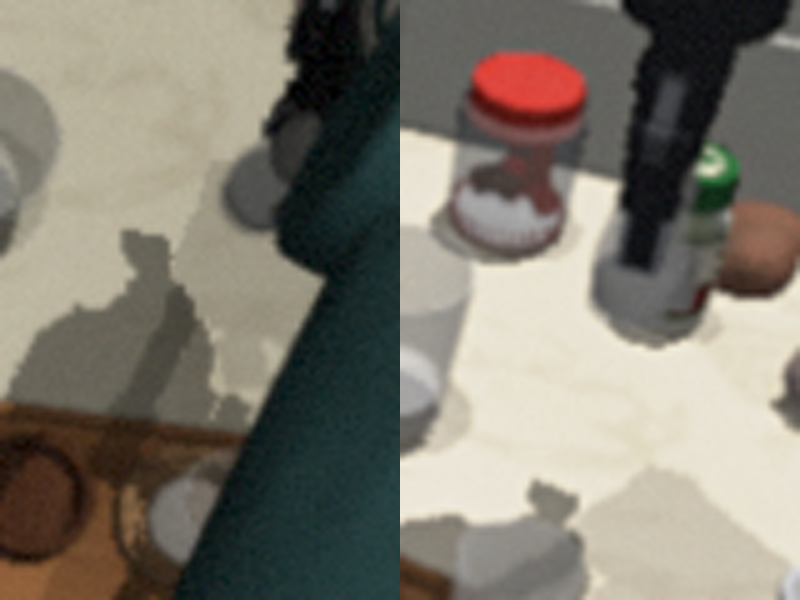

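The shaker is held. Its base disc is at about (263,192) in the left half and (640,314) in the right half. I'll triangulate it for offset and tilt.

```bash
python3 -c "
from h import *
t=(335+263/5-.4,100+192/5-.4); s=(345+240/5-.4,110+314/5-.4)
print(tri(s,t),plane('scene',s,.139),plane('top',t,.139)); print(proj('top',(.6,-.357,.14)),t,proj('scene',(.6,-.357,.14)),s)
todo(.4665,-.2605,.18,1.571)"
```

```text
(array([ 0.60326282, -0.36197581,  0.13501508]), np.float64(0.0002524850423382271)) [ 0.59784378 -0.36248856  0.139     ] [ 0.60206237 -0.36039982  0.139     ]
[386.04835578 138.72369978] (387.20000000000005, 138.0) [390.60078249 170.96640878] (392.6, 172.4)
t 12.60 pos [ 0.6001 -0.3569  0.186 ] rot [-3.141 -0.     1.571] w 0.0362 ff 59 F [-0.3  0.1 -1.1]
turn -0.000 shift cm 9.64 -13.35 0.60 q [-0.57  0.34  1.61 -0.    1.19 -0.57]
```

>>> send_rows(series=[0,0,0,1,-1.4,0,2.5,0,0,0,1.8,-2.4,0,2.5,0,0,0,1.8,-2.4,0,2.5,0,0,0,1.8,-2.4,0,2.5,0,0,0,1.8,-2.4,0,2.5,0,0,0,1.8,-2.4,0,2.5,0,0,0,0,0,1,2.5,0,0,0,0,0,1.5,2.5])

```text
time: 13.27
position: [0.4664, -0.2569, 0.163]
tool_rot: [3.138, 0.002, 1.571]
ft_force: [0.4, -0.7, -0.1]
width: 0.0365
finger_force: 59.4
```

>>> send_rows(series=[0,0,0,0,0,2,2.5,0,0,0,0,0,2,2.5,0,0,0,0,0,1.5,2.5,0,0,0,0,0,0.6,2.5,0,0,0,0,0,0,2.5,0,0,0,0,0,0,2.5,0,0,0,0,0,0,2.5,0,0,0,0,0,0,2.5])

```text
time: 13.93
position: [0.4672, -0.2576, 0.1017]
tool_rot: [3.139, 0.001, 1.571]
ft_force: [-0.2, 0.3, -0.7]
width: 0.0359
finger_force: 59.3
```

```bash
python3 -c "
from h import *
cv2.imwrite('pics/a6.png',np.hstack([cv2.resize(read_camera(n)[b:b+90,a:a+60],(400,600),interpolation=cv2.INTER_CUBIC) for n,a,b in(('top',315,160),('scene',300,180))]))
todo(.466,-.2565,.061,1.571)"
```

```text
t 14.03 pos [ 0.4669 -0.2574  0.1015] rot [3.140e+00 1.000e-03 1.571e+00] w 0.0362 ff 59 F [-0.2  0.9 -1. ]
turn -0.000 shift cm 0.09 -0.09 4.05 q [-0.55  0.13  2.04 -0.    0.97 -0.55]
```

View pics/a6.png

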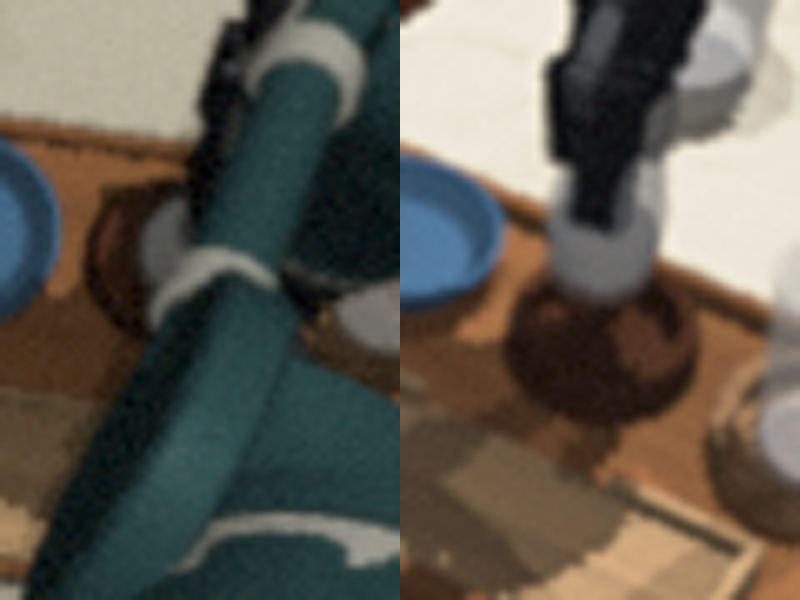

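The shaker hovers over the stand, with its base at about (602,270) in the right half. I'll compare that with where the stand's axis projects.

```bash
python3 -c "
from h import *
s=(329.9,220.1);t=(344.6,197.1)
print('stand axis at .054',proj('scene',(.4665,-.2605,.054)),proj('top',(.4665,-.2605,.054)))
print(s,t,tri(s,t),plane('scene',s,.054),plane('top',t,.054))
# stand rim: refit from first pictures by colour
for n,r in(('top',(325,182,358,215)),('scene',(312,215,348,245))):
    b=blobs(cv2.imread(f'pics/{n}0.png'),(0,60,0),(20,255,85),r)
    for c in b[:1]: print(n,cv2.boundingRect(c),cv2.fitEllipse(c))
print(proj('top',(.4665,-.2605,.03)),proj('scene',(.4665,-.2605,.03)),proj('top',(.4665,-.2605,.008)),proj('scene',(.4665,-.2605,.008)))
"
```

```text
stand axis at .054 [330.9797699  220.37325246] [343.01420043 197.85714918]
(329.9, 220.1) (344.6, 197.1) (array([ 0.46649264, -0.26115747,  0.05616644]), np.float64(0.006880930205682674)) [ 0.46629693 -0.25788803  0.054     ] [ 0.46838998 -0.26481209  0.054     ]
top (327, 187, 28, 26) ((340.0146789550781, 199.1490020751953), (25.38763999938965, 26.35222625732422), 84.49664306640625)
scene (316, 215, 32, 29) ((330.17083740234375, 229.8642578125), (27.12674903869629, 29.310548782348633), 96.47222137451172)
[341.07505123 198.95053917] [329.95310896 227.57834182] [339.3777813  199.90722003] [329.03433086 233.98616033]
```

>>> send_rows(series=[0,0,0,0,0,0.8,2.5,0,0,0,0,0,0.8,2.5,0,0,0,0,0,0.6,2.5,0,0,0,0,0,0.4,2.5,0,0,0,0,0,0.4,2.5,0,0,0,0,0,0,2.5,0,0,0,0,0,0,2.5,0,0,0,0,0,0,2.5])

```text
time: 14.7
position: [0.4661, -0.2569, 0.0703]
tool_rot: [-3.141, -0.0, 1.571]
ft_force: [0.4, -0.4, -1.9]
width: 0.0363
finger_force: 59.4
```

>>> send_rows(series=[0,0,0,0,0,0.3,2.5,0,0,0,0,0,0.3,2.5,0,0,0,0,0,0.2,2.5,0,0,0,0,0,0,2.5,0,0,0,0,0,0,2.5,0,0,0,0,0,0,2.5,0,0,0,0,0,0,2.5,0,0,0,0,0,0,2.5])

```text
time: 15.37
position: [0.4661, -0.2569, 0.0623]
tool_rot: [-3.142, -0.0, 1.571]
ft_force: [-0.0, 0.0, -1.3]
width: 0.036
finger_force: 59.3
```

>>> send_rows(series=[0,0,0,0,0,0.1,2.5,0,0,0,0,0,0,2.5,0,0,0,0,0,0.1,2.5,0,0,0,0,0,0,2.5,0,0,0,0,0,0,2.5,0,0,0,0,0,0,2.5,0,0,0,0,0,0,2.5,0,0,0,0,0,0,2.5])

```text
time: 16.03
position: [0.4662, -0.2571, 0.0612]
tool_rot: [3.142, 0.0, 1.571]
ft_force: [-2.3, 0.3, 5.0]
width: 0.0356
finger_force: 60.3
```

Contact at the expected height. Release and rise.

>>> send_rows(series=[0,0,0,0,0,0,3.8,0,0,0,0,0,0,4.4,0,0,0,0,0,0,5.5,0,0,0,0,0,0,6.5,0,0,0,0,0,0,7,0,0,0,0,0,0,7,0,0,0,0,0,-1,7,0,0,0,0,0,-2,7])

```text
time: 16.7
position: [0.4639, -0.2556, 0.0883]
tool_rot: [-3.136, -0.003, 1.571]
ft_force: [-0.3, 0.5, -0.3]
width: 0.07
finger_force: 0.0
```

>>> send_rows(series=[0,0,0,0,0,-3,7,0,0,0,0,0,-3,7,0,0,0,0,0,-3,7,0,0,0,0,0,-2,7,0,0,0,0,0,-1,7,0,0,0.1,0,0,0,7,0,0,0.1,0,0,0,7,0,0,0.1,0,0,0,7])

```text
time: 17.37
position: [0.4658, -0.2568, 0.2104]
tool_rot: [-3.141, -0.0, 1.266]
ft_force: [-0.2, 0.0, 0.4]
width: 0.0701
finger_force: 0.0
```

```bash
python3 -c "
from h import *
todo(.4495,-.0265,.035,-.17)"
```

```text
t 17.37 pos [ 0.4658 -0.2568  0.2104] rot [-3.141 -0.     1.266] w 0.0701 ff 0 F [-0.2  0.   0.4]
turn 1.436 shift cm -5.51 -22.42 17.54 q [-0.55  0.02  1.94 -0.    1.18 -0.25]
```

>>> send_rows(series=[0,0,0.1195,0,0,0,7,0,0,0.1195,0,0,0,7,0,0,0.1195,0,0,0,7,0,0,0.1195,0,0,0,7,0,0,0.1195,0,0,0,7,0,0,0.1195,0,0,0,7,0,0,0.1195,0,0,0,7,0,0,0.1195,0,0,0,7])

```text
time: 18.03
position: [0.4656, -0.2566, 0.2096]
tool_rot: [-3.141, 0.001, 0.309]
ft_force: [-0.5, 0.1, 0.8]
width: 0.0702
finger_force: 0.0
```

>>> send_rows(series=[0,0,0.12,0,0,0,7,0,0,0.12,0,0,0,7,0,0,0.12,0,0,0,7,0,0,0.12,0,0,0,7,0,0,0,-0.7,-2.8,0,7,0,0,0,-0.7,-2.8,0,7,0,0,0,-0.7,-2.8,0,7,0,0,0,-0.7,-2.8,0,7])

```text
time: 18.7
position: [0.456, -0.1407, 0.2096]
tool_rot: [-3.141, 0.001, -0.166]
ft_force: [0.3, 0.8, -0.3]
width: 0.0701
finger_force: 0.0
```

>>> send_rows(series=[0,0,0,-0.7,-2.8,0,7,0,0,0,-0.7,-2.8,0,7,0,0,0,-0.7,-2.8,0,7,0,0,0,-0.6,-2.8,0,7,0,0,0,0,0,2,7,0,0,0,0,0,3,7,0,0,0,0,0,2,7,0,0,0,0,0,0,7])

```text
time: 19.37
position: [0.4443, -0.026, 0.1354]
tool_rot: [3.141, 0.01, -0.164]
ft_force: [-1.9, 0.8, 0.1]
width: 0.0703
finger_force: 0.0
```

```bash
python3 -c "
from h import *
A=[read_camera(n) for n in('top','scene')]
cv2.imwrite('pics/a7.png',np.hstack([cv2.resize(i[b:b+120,a:a+80],(400,600),interpolation=cv2.INTER_CUBIC) for i,a,b in((A[0],220,150),(A[1],205,130))]))
b=blobs(A[1],(30,90,20),(50,255,255),(228,190,256,220))[0]; print(cv2.boundingRect(b))
todo(.4495,-.0265,.035,-.17)"
```

```text
(233, 197, 16, 17)
t 19.47 pos [ 0.4477 -0.0268  0.1395] rot [ 3.141e+00  3.000e-03 -1.650e-01] w 0.0698 ff 0 F [0.6 0.1 0.1]
turn 0.005 shift cm 0.18 -0.06 10.45 q [-0.12 -0.08  2.18 -0.    1.05  1.62]
```

View pics/a7.png

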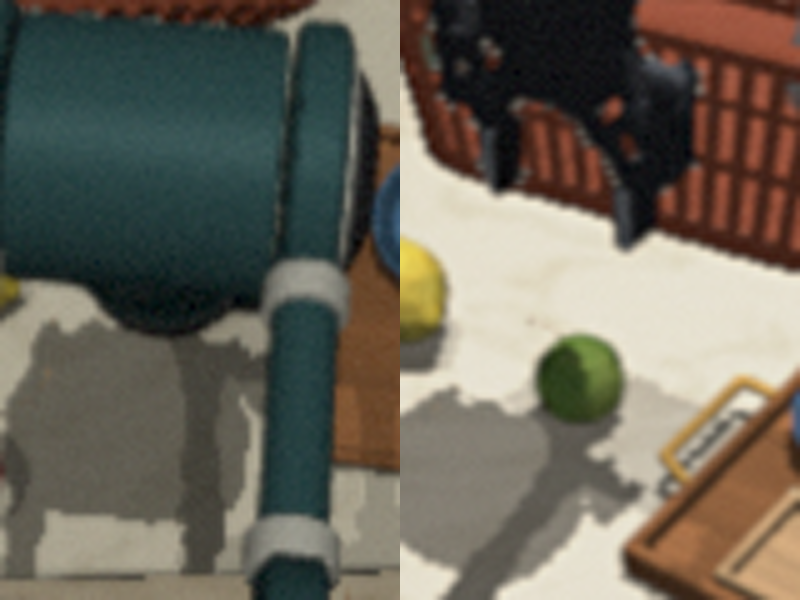

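The lime is unmoved under the fingers, at (580,380) in the right half. I'll take it at TCP z 0.027, so the tips stay above the dish rim later.

>>> send_rows(series=[0,0,0,0.1,0,1.2,7,0,0,0,0,0,2,7,0,0,0,0,0,2.5,7,0,0,0,0,0,2.5,7,0,0,0,0,0,2,7,0,0,0,0,0,1,7,0,0,0,0,0,0,7,0,0,0,0,0,0,7])

```text
time: 20.13
position: [0.4507, -0.0274, 0.0293]
tool_rot: [-3.142, -0.001, -0.166]
ft_force: [0.4, 0.8, 0.4]
width: 0.0699
finger_force: 0.0
```

```bash
python3 -c "
from h import *
todo(.4495,-.0265,.027,-.165)"
```

```text
t 20.13 pos [ 0.4507 -0.0274  0.0293] rot [-3.142e+00 -1.000e-03 -1.660e-01] w 0.0699 ff 0 F [0.4 0.8 0.4]
turn -0.001 shift cm -0.13 -0.07 0.23 q [-0.12  0.09  2.25 -0.    0.8   1.62]
```

>>> send_rows(series=[0,0,0,-0.1,-0.05,0.2,6.5,0,0,0,0,0,0,6,0,0,0,0,0,0,5.5,0,0,0,0,0,0,5,0,0,0,0,0,0,4.6,0,0,0,0,0,0,4,0,0,0,0,0,0,3.7,0,0,0,0,0,0,3.7])

```text
time: 20.8
position: [0.4496, -0.0265, 0.0277]
tool_rot: [-3.142, -0.001, -0.165]
ft_force: [-2.4, 0.1, 9.3]
width: 0.043
finger_force: 59.8
```

>>> send_rows(series=[0,0,0,0,0,0,3.7,0,0,0,0,0,0,3.7,0,0,0,0,0,-0.3,3.7,0,0,0,0,0,-1,3.7,0,0,0,0,0,-2,3.7,0,0,0,0,0,-2,3.7,0,0,0,0,0,-2,3.7,0,0,0,0,0,-1,3.7])

```text
time: 21.47
position: [0.4502, -0.0266, 0.1122]
tool_rot: [-3.141, -0.004, -0.165]
ft_force: [1.4, -0.4, -0.5]
width: 0.043
finger_force: 61.0
```

```bash
python3 -c "
from h import *
A=[read_camera(n) for n in('top','scene')]
cv2.imwrite('pics/a8.png',np.hstack([cv2.resize(i[b:b+120,a:a+80],(400,600),interpolation=cv2.INTER_CUBIC) for i,a,b in((A[0],220,150),(A[1],205,130))]))
b=blobs(A[1],(30,90,20),(50,255,255),(205,130,285,250))[0]; r=cv2.boundingRect(b); print(r,plane('scene',(r[0]+r[2]/2,r[1]+r[3]/2),.109))
todo(.482,-.1742,.12,-.165)"
```

```text
(231, 170, 14, 18) [ 0.45126568 -0.02265553  0.109     ]
t 21.57 pos [ 0.4508 -0.0267  0.1118] rot [-3.141 -0.005 -0.165] w 0.0431 ff 61 F [ 0.3  0.1 -0.5]
turn -0.000 shift cm 5.50 14.04 -0.82 q [-0.11 -0.04  2.2  -0.    0.98  1.62]
```

View pics/a8.png

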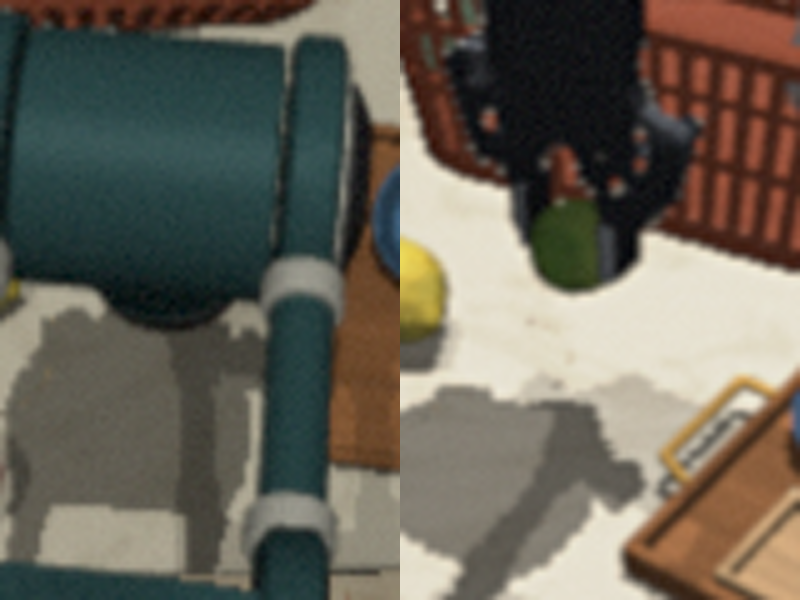

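The lime is held firmly, at (570,245) in the right half. Next is the dish.

>>> send_rows(series=[0,0,0,0.5,1.5,0,3.7,0,0,0,1,2.5,0,3.7,0,0,0,1,2.5,0,3.7,0,0,0,1,2.5,0,3.7,0,0,0,1,2.5,0,3.7,0,0,0,1,2.5,0,3.7,0,0,0,0,0,1,3.7,0,0,0,0,0,2,3.7])

```text
time: 22.23
position: [0.4819, -0.1757, 0.0801]
tool_rot: [3.141, -0.004, -0.168]
ft_force: [0.4, -0.2, -0.5]
width: 0.0431
finger_force: 61.0
```

>>> send_rows(series=[0,0,0,0,0,2,3.7,0,0,0,0,0,0.5,3.7,0,0,0,0,0,0,3.7,0,0,0,0,0,0,3.7,0,0,0,0,0,0,3.7,0,0,0,0,0,0,3.7,0,0,0,0,0,0,3.7,0,0,0,0,0,0,3.7])

```text
time: 22.9
position: [0.4807, -0.1738, 0.0553]
tool_rot: [3.141, -0.002, -0.165]
ft_force: [0.2, 0.2, -1.3]
width: 0.0429
finger_force: 61.1
```

```bash
python3 -c "
from h import *
todo(.482,-.1742,.04,-.165)"
```

```text
t 22.90 pos [ 0.4807 -0.1738  0.0553] rot [ 3.141e+00 -2.000e-03 -1.650e-01] w 0.0429 ff 61 F [ 0.2  0.2 -1.3]
turn -0.000 shift cm 0.13 0.02 1.53 q [-0.4   0.15  2.12 -0.    0.87  1.34]
```

Lower 1.3 cm, then feel for the floor.

>>> send_rows(series=[0,0,0,0.1,0,0.5,3.7,0,0,0,0,0,0.5,3.7,0,0,0,0,0,0.2,3.7,0,0,0,0,0,0,3.7,0,0,0,0,0,0,3.7,0,0,0,0,0,0,3.7,0,0,0,0,0,0,3.7,0,0,0,0,0,0,3.7])

```text
time: 23.57
position: [0.4811, -0.1738, 0.0424]
tool_rot: [3.142, -0.0, -0.165]
ft_force: [-0.4, 0.9, -0.7]
width: 0.0426
finger_force: 61.1
```

>>> send_rows(series=[0,0,0,0,0,0.1,3.7,0,0,0,0,0,0,3.7,0,0,0,0,0,0.1,3.7,0,0,0,0,0,0,3.7,0,0,0,0,0,0,3.7,0,0,0,0,0,0,3.7,0,0,0,0,0,0,3.7,0,0,0,0,0,0,3.7])

```text
time: 24.23
position: [0.4812, -0.1738, 0.0407]
tool_rot: [3.142, -0.0, -0.165]
ft_force: [-1.6, 0.9, 5.5]
width: 0.0429
finger_force: 61.6
```

>>> send_rows(series=[0,0,0,0,0,0,4.4,0,0,0,0,0,0,4.6,0,0,0,0,0,0,4.9,0,0,0,0,0,0,5.4,0,0,0,0,0,0,5.8,0,0,0,0,0,0,5.8,0,0,0,0,0,-0.5,5.8,0,0,0,0,0,-1.5,5.8])

```text
time: 24.9
position: [0.479, -0.1729, 0.0585]
tool_rot: [-3.14, 0.005, -0.165]
ft_force: [-0.6, 0.0, 0.9]
width: 0.0581
finger_force: 0.0
```

>>> send_rows(series=[0,0,0,0,0,-2.5,5.8,0,0,0,0,0,-3,5.8,0,0,0,0,0,-3,5.8,0,0,0,0,0,-3,5.8,0,0,0,0,0,-3,5.8,0,0,0,0,0,-0.5,5.8,0,0,0,0,0,0,5.8,0,0,0,0,0,0,5.8])

```text
time: 25.57
position: [0.4809, -0.1737, 0.2103]
tool_rot: [3.141, -0.0, -0.165]
ft_force: [-0.1, -0.4, -1.5]
width: 0.0578
finger_force: 0.0
```

```bash
python3 -c "
from h import *
todo(.363,.3185,.013,-.03)
A=[read_camera(n) for n in('top','scene')]
cv2.imwrite('pics/a9.png',np.hstack([cv2.resize(i[b:b+90,a:a+120],(400,300),interpolation=cv2.INTER_CUBIC) for i,a,b in((A[0],275,150),(A[1],260,170))]))"
```

```text
t 25.57 pos [ 0.4809 -0.1737  0.2103] rot [ 3.141 -0.    -0.165] w 0.0578 ff 0 F [-0.1 -0.4 -1.5]
turn -0.135 shift cm -13.26 -48.84 19.73 q [-0.4  -0.02  1.99 -0.    1.18  1.34]
```

View pics/a9.png

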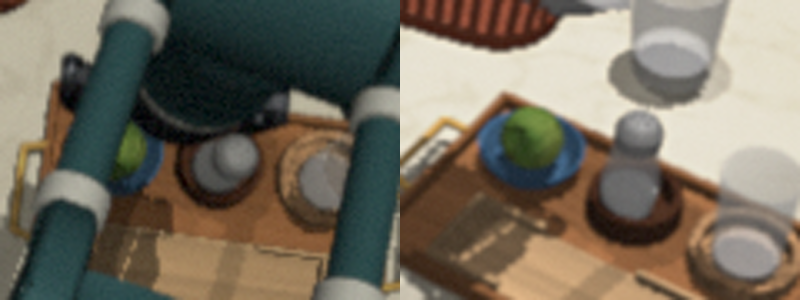

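All three stand in their places: lime at (533,138) in the dish, shaker upright at (635,165), glass at (748,240). Next is the peeler's axis, from the first pictures.

```bash
python3 -c "
from h import *
f=lambda u,v:(110+(u+.5)*50/428-.5,200+(v+.5)*70/600-.5)
for k,p,z in(('fork end',(211,75),.006),('fork end R',(275,75),.006),('neck',(203,266),.01),('handle end',(183,552),.006),('balance?',(191,410),.01)): print(k,plane('top',f(*p),z).round(4))
todo(.363,.3185,.013,-.04)"
```

```text
fork end [0.4584 0.3145 0.006 ]
fork end R [0.4579 0.2928 0.006 ]
neck [0.3955 0.3145 0.01  ]
handle end [0.3035 0.3211 0.006 ]
balance? [0.3491 0.3176 0.01  ]
t 25.67 pos [ 0.4797 -0.1732  0.2084] rot [-3.141e+00  3.000e-03 -1.650e-01] w 0.0580 ff 0 F [-0.1 -0.2  0.4]
turn -0.125 shift cm -13.63 -48.67 19.54 q [-0.4  -0.02  1.99 -0.    1.18  1.34]
```

>>> send_rows(series=[0,0,-0.12,0,0,0,4.5,0,0,0,-0.6,-2,0,4.5,0,0,0,-1,-3.6,0,4.5,0,0,0,-1,-3.6,0,4.5,0,0,0,-1,-3.6,0,4.5,0,0,0,-1,-3.6,0,4.5,0,0,0,-1,-3.6,0,4.5,0,0,0,-1,-3.6,0,4.5])

```text
time: 26.33
position: [0.4237, 0.0663, 0.2082]
tool_rot: [3.141, 0.004, -0.046]
ft_force: [0.6, 0.8, 0.1]
width: 0.0454
finger_force: 0.0
```

>>> send_rows(series=[0,0,0,-1,-3.6,0,4.5,0,0,0,-1,-3.6,0,4.5,0,0,0,-1,-3.6,0,4.5,0,0,0,-1,-3.6,0,4.5,0,0,0,-1,-3.6,0,4.5,0,0,0,-1,-3.6,0,4.5,0,0,0,-1,-3.6,1,4.5,0,0,0,-1,-3.4,1,4.5])

```text
time: 27.0
position: [0.3574, 0.3559, 0.1887]
tool_rot: [3.141, 0.001, -0.045]
ft_force: [0.7, -0.2, 0.0]
width: 0.0449
finger_force: 0.0
```

>>> send_rows(series=[0,0,0,0,0,2,4.5,0,0,0,0,0,3,4.5,0,0,0,0,0,3,4.5,0,0,0,0,0,2,4.5,0,0,0,0,0,1,4.5,0,0,0,0,0,0,4.5,0,0,0,0,0,0,4.5,0,0,0,0,0,0,4.5])

```text
time: 27.67
position: [0.3595, 0.3549, 0.0813]
tool_rot: [-3.14, -0.001, -0.045]
ft_force: [0.1, 0.7, 0.0]
width: 0.0449
finger_force: 0.0
```

```bash
python3 -c "
from h import *
todo(.366,.3184,.014,-.045)"
```

```text
t 27.67 pos [0.3595 0.3549 0.0813] rot [-3.14e+00 -1.00e-03 -4.50e-02] w 0.0449 ff 0 F [0.1 0.7 0. ]
turn -0.000 shift cm 0.81 3.62 6.73 q [0.73 0.1  2.11 0.   0.92 2.35]
```

>>> send_rows(series=[0,0,0,0.4,1.8,0,4.5,0,0,0,0.4,1.8,0,4.5,0,0,0,0,0,1.5,4.5,0,0,0,0,0,2,4.5,0,0,0,0,0,1.5,4.5,0,0,0,0,0,0.5,4.5,0,0,0,0,0,0,4.5,0,0,0,0,0,0,4.5])

```text
time: 28.33
position: [0.366, 0.3187, 0.0265]
tool_rot: [-3.14, -0.001, -0.045]
ft_force: [0.9, -0.3, -0.4]
width: 0.0453
finger_force: 0.0
```

```bash
python3 -c "
from h import *
A=[read_camera(n) for n in('top','scene')]
cv2.imwrite('pics/b1.png',np.hstack([cv2.resize(i[b:b+90,a:a+60],(400,600),interpolation=cv2.INTER_CUBIC) for i,a,b in((A[0],105,185),(A[1],90,140))]))
todo(.366,.3184,.014,-.045)"
```

```text
t 28.43 pos [0.3663 0.319  0.0269] rot [-3.14e+00 -2.00e-03 -4.50e-02] w 0.0454 ff 0 F [ 0.1  0.5 -0.5]
turn -0.000 shift cm -0.03 0.06 1.29 q [ 0.67  0.15  2.19 -0.    0.8   2.28]
```

View pics/b1.png

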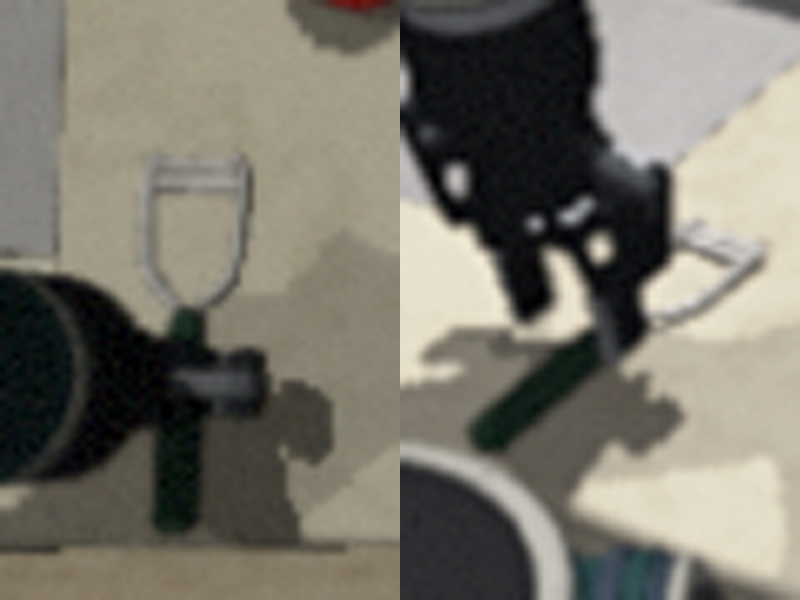

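The fingers straddle the handle, visible at (185,380) in the left half. Lower and close.

>>> send_rows(series=[0,0,0,0,0.05,0.5,4.5,0,0,0,0,0,0.5,4.5,0,0,0,0,0,0.2,4.5,0,0,0,0,0,0,4.5,0,0,0,0,0,0,4,0,0,0,0,0,0,3.5,0,0,0,0,0,0,3,0,0,0,0,0,0,2.5])

```text
time: 29.1
position: [0.3652, 0.3176, 0.0134]
tool_rot: [-3.141, -0.0, -0.045]
ft_force: [0.4, 0.3, 0.4]
width: 0.025
finger_force: 0.1
```

>>> send_rows(series=[0,0,0,0,0,0,2,0,0,0,0,0,0,1.5,0,0,0,0,0,0,1,0,0,0,0,0,0,1,0,0,0,0,0,0,1,0,0,0,0,0,0,1,0,0,0,0,0,0,1,0,0,0,0,0,0,1])

```text
time: 29.77
position: [0.3653, 0.3176, 0.0137]
tool_rot: [-3.142, -0.0, -0.045]
ft_force: [-1.2, -1.2, 4.9]
width: 0.0156
finger_force: 58.9
```

>>> send_rows(series=[0,0,0,0,0,-0.3,1,0,0,0,0,0,-1,1,0,0,0,0,0,-2,1,0,0,0,0,0,-2,1,0,0,0,0,0,-2,1,0,0,0,0,0,-2,1,0,0,0,0,0,-2,1,0,0,0,0,0,-0.7,1])

```text
time: 30.43
position: [0.3667, 0.3188, 0.137]
tool_rot: [-3.138, -0.004, -0.045]
ft_force: [0.5, -0.1, -0.5]
width: 0.0157
finger_force: 58.7
```

```bash
python3 -c "
from h import *
A=[read_camera(n) for n in('top','scene')]
cv2.imwrite('pics/b2.png',np.hstack([cv2.resize(i[b:b+120,a:a+80],(400,600),interpolation=cv2.INTER_CUBIC) for i,a,b in((A[0],95,165),(A[1],80,100))]))
todo(.3713,-.26,.13,1.406)"
```

```text
t 30.53 pos [0.3663 0.3185 0.1353] rot [-3.139e+00 -3.000e-03 -4.500e-02] w 0.0162 ff 59 F [ 0.2  1.2 -0.7]
turn -1.451 shift cm -56.98 9.98 0.53 q [ 0.66 -0.    2.11  0.    1.03  2.28]
```

View pics/b2.png

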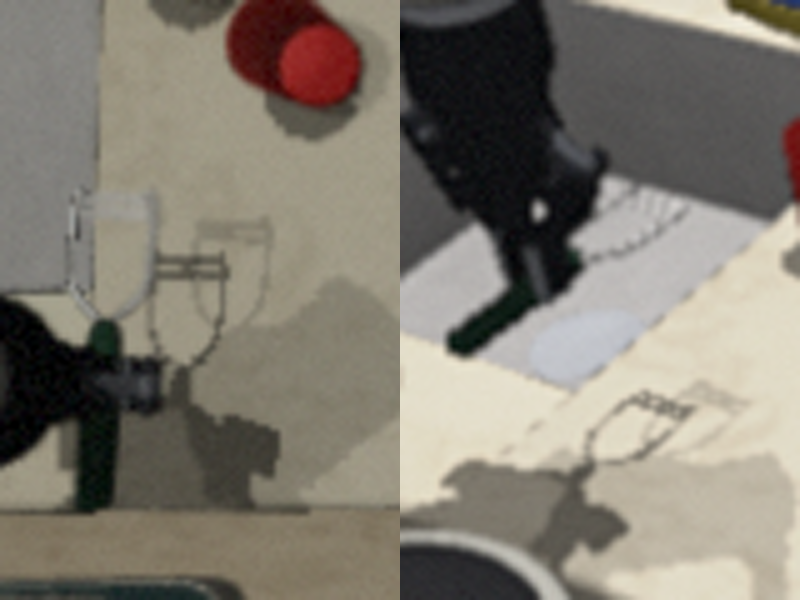

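The peeler is held level, with the handle at (100,440) and the fork at (118,210) in the left half. The straight line to the rest comes too close to the base, so I'll go through (0.42, 0.05), turn there, then move on.

>>> send_rows(series=[0,0,0,0.5,1.8,-0.5,1,0,0,0,0.9,3.5,-0.5,1,0,0,0,0.9,3.6,-0.5,1,0,0,0,0.9,3.6,-0.5,1,0,0,0,0.9,3.6,-0.5,1,0,0,0,0.9,3.6,0,1,0,0,0,0.9,3.6,0,1,0,0,0,0.7,3.3,0,1])

```text
time: 31.2
position: [0.4182, 0.0468, 0.1569]
tool_rot: [3.141, 0.002, -0.045]
ft_force: [1.1, 0.1, -0.5]
width: 0.016
finger_force: 58.8
```

>>> send_rows(series=[0,0,-0.12,0,0,0,1,0,0,-0.12,0,0,0,1,0,0,-0.12,0,0,0,1,0,0,-0.12,0,0,0,1,0,0,-0.12,0,0,0,1,0,0,-0.12,0,0,0,1,0,0,-0.12,0,0,0,1,0,0,-0.12,0,0,0,1])

```text
time: 31.87
position: [0.4177, 0.0487, 0.1564]
tool_rot: [-3.139, 0.002, 0.921]
ft_force: [0.6, -0.0, -0.8]
width: 0.0158
finger_force: 58.9
```

>>> send_rows(series=[0,0,-0.12,0,0,0,1,0,0,-0.12,0,0,0,1,0,0,-0.12,0,0,0,1,0,0,-0.12,0,0,0,1,0,0,-0.01,0,0,0,1,0,0,0,0,0,0,1,0,0,0,0,0,0,1,0,0,0,0,0,0,1])

```text
time: 32.53
position: [0.4186, 0.0488, 0.1577]
tool_rot: [-3.141, 0.0, 1.403]
ft_force: [-0.6, 0.3, -0.0]
width: 0.0158
finger_force: 58.9
```

```bash
python3 -c "
from h import *
todo(.3713,-.26,.1,1.406)
print(tri((92.2,168.6),(113.6,266.2)),tri((131.6,140.6),(118.2,203.0)))"
```

```text
t 32.53 pos [0.4186 0.0488 0.1577] rot [-3.141  0.     1.403] w 0.0158 ff 59 F [-0.6  0.3 -0. ]
turn -0.003 shift cm -31.24 0.40 5.77 q [ 0.06 -0.16  2.21  0.    1.09  0.22]
(array([0.30610405, 0.31618876, 0.13288611]), np.float64(0.0035808872215593993)) (array([0.46026774, 0.31377272, 0.12408128]), np.float64(0.0006894123943334931))
```

>>> send_rows(series=[0,0,0,-2,0,0,1,0,0,0,-3.5,0,0,1,0,0,0,-3.5,0,0,1,0,0,0,-3.5,0,0,1,0,0,0,-3.5,0.1,0,1,0,0,0,-3.5,0.1,0,1,0,0,0,-3.5,0.1,0,1,0,0,0,-3.5,0.1,0,1])

```text
time: 33.2
position: [0.3786, -0.2149, 0.1584]
tool_rot: [3.141, 0.0, 1.403]
ft_force: [0.9, 0.5, 0.0]
width: 0.0157
finger_force: 58.9
```

>>> send_rows(series=[0,0,0,-3.2,0,0,1,0,0,0,-1.5,0,0,1,0,0,0,0,0,1,1,0,0,0,0,0,2,1,0,0,0,0,0,2,1,0,0,0,0,0,1,1,0,0,0,0,0,0,1,0,0,0,0,0,0,1])

```text
time: 33.87
position: [0.3709, -0.2585, 0.0975]
tool_rot: [-3.14, -0.001, 1.405]
ft_force: [-0.6, -0.3, -1.4]
width: 0.0161
finger_force: 58.9
```

```bash
python3 -c "
from h import *
A=[read_camera(n) for n in('top','scene')]
cv2.imwrite('pics/b3.png',np.hstack([cv2.resize(i[b:b+120,a:a+80],(400,600),interpolation=cv2.INTER_CUBIC) for i,a,b in((A[0],285,150),(A[1],260,160))]))
todo(.3713,-.26,.0317,1.406)"
```

```text
t 33.97 pos [ 0.3722 -0.2596  0.0991] rot [3.140e+00 1.000e-03 1.405e+00] w 0.0159 ff 59 F [ 0.1  0.  -0. ]
turn -0.001 shift cm -0.05 -0.08 6.74 q [-0.66 -0.02  2.2   0.    0.95 -0.5 ]
```

View pics/b3.png

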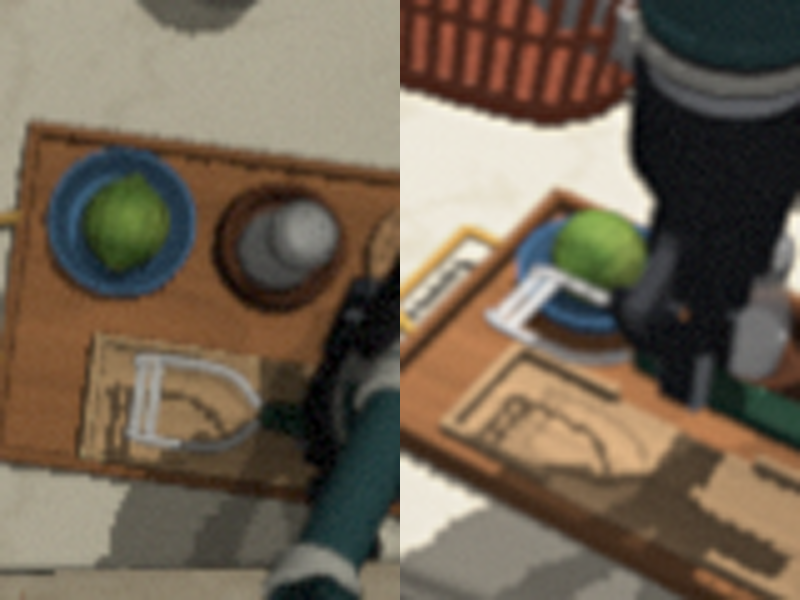

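The fork hovers over the left end of the rest. Its end bar is at (143,398) in the left half, parallel to the rest's end wall. I'll check it in the tray frame.

```bash
python3 -c "
from h import *
P=plane('top',(313.2,229.2),.09)[:2]; d=P-np.array([.3738,-.2452]); a=-.165
print(P,'along',d@[-np.sin(a),np.cos(a)],'across',d@[np.cos(a),np.sin(a)])
s=(260+135/5-.4,160+298/5-.4); print(tri(s,(313.2,229.2)))
todo(.3713,-.26,.0317,1.406)"
```

```text
[ 0.38529557 -0.172999  ] along 0.07310856789024972 across -0.0005197371450956379
(array([ 0.38683427, -0.17568985,  0.0917678 ]), np.float64(0.006623682876270299))
t 33.97 pos [ 0.3722 -0.2596  0.0991] rot [3.140e+00 1.000e-03 1.405e+00] w 0.0159 ff 59 F [ 0.1  0.  -0. ]
turn -0.001 shift cm -0.05 -0.08 6.74 q [-0.66 -0.02  2.2   0.    0.95 -0.5 ]
```

>>> send_rows(series=[0,0,0,0.3,-0.05,1,1,0,0,0,0,0,1.5,1,0,0,0,0,0,1.5,1,0,0,0,0,0,1,1,0,0,0,0,0,0.8,1,0,0,0,0,0,0.4,1,0,0,0,0,0,0,1,0,0,0,0,0,0,1])

```text
time: 34.63
position: [0.3716, -0.2567, 0.0364]
tool_rot: [3.141, 0.0, 1.405]
ft_force: [0.2, -0.0, -0.2]
width: 0.0156
finger_force: 58.9
```

>>> send_rows(series=[0,0,0,0,0,0.2,1,0,0,0,0,0,0.1,1,0,0,0,0,0,0,1,0,0,0,0,0,0,1,0,0,0,0,0,0,1,0,0,0,0,0,0,1,0,0,0,0,0,0,1,0,0,0,0,0,0,1])

```text
time: 35.3
position: [0.3714, -0.2566, 0.0334]
tool_rot: [3.141, 0.0, 1.405]
ft_force: [0.6, 0.4, -0.3]
width: 0.0158
finger_force: 58.9
```

>>> send_rows(series=[0,0,0,0,0,0.1,1,0,0,0,0,0,0,1,0,0,0,0,0,0.1,1,0,0,0,0,0,0,1,0,0,0,0,0,0,1,0,0,0,0,0,0,1,0,0,0,0,0,0,1,0,0,0,0,0,0,1])

```text
time: 35.97
position: [0.3714, -0.2566, 0.0317]
tool_rot: [-3.141, -0.0, 1.405]
ft_force: [-1.3, 1.6, 5.4]
width: 0.0157
finger_force: 59.5
```

Contact. Release gently, rise, and move aside towards the base left for a clear look.

>>> send_rows(series=[0,0,0,0,0,0,1.7,0,0,0,0,0,0,1.9,0,0,0,0,0,0,2.3,0,0,0,0,0,0,2.8,0,0,0,0,0,0,3,0,0,0,0,0,0,3,0,0,0,0,0,-0.5,3,0,0,0,0,0,-1,3])

```text
time: 36.63
position: [0.3703, -0.2557, 0.0456]
tool_rot: [-3.139, -0.001, 1.405]
ft_force: [-0.9, -0.4, -0.0]
width: 0.0303
finger_force: 0.0
```

>>> send_rows(series=[0,0,0,0,0,-2,3,0,0,0,0,0,-3,3,0,0,0,0,0,-3,3,0,0,0,0,0,-3,3,0,0,0,0,0,-3,3,0,0,0,0,0,-3,3,0,0,0,3,1,0,3,0,0,0,3.5,1,0,3])

```text
time: 37.3
position: [0.4037, -0.1977, 0.2208]
tool_rot: [3.134, 0.003, 1.4]
ft_force: [1.2, -0.2, -1.0]
width: 0.0301
finger_force: 0.0
```

>>> send_rows(series=[0,0,0,3.5,1,0,3,0,0,0,3.5,1,0,3,0,0,0,3.5,1,0,3,0,0,0,3.5,0,0,3,0,0,0,3.5,0,0,3,0,0,0,3.5,0,0,3,0,0,0,3.5,0,0,3,0,0,0,3.5,0,0,3])

```text
time: 37.97
position: [0.4778, 0.0773, 0.2176]
tool_rot: [3.14, -0.0, 1.405]
ft_force: [-0.0, -0.7, -0.9]
width: 0.0303
finger_force: 0.0
```

```bash
python3 -c "
from h import *
A=[read_camera(n) for n in('top','scene')]
cv2.imwrite('pics/b4.png',np.vstack([np.hstack([cv2.resize(i[b:b+105,a:a+140],(400,300),interpolation=cv2.INTER_CUBIC) for i,a,b in((A[0],270,155),(A[1],240,160))]),np.hstack([cv2.resize(i,(400,300),interpolation=cv2.INTER_AREA) for i in A])]))
todo(.3713,-.26,.0317,1.406)"
```

```text
t 38.07 pos [0.4783 0.0797 0.2176] rot [ 3.14e+00 -2.00e-03  1.41e+00] w 0.0300 ff 0 F [-0.1 -0.4  0.4]
turn 0.004 shift cm -35.27 -4.98 18.59 q [ 0.11 -0.08  2.03  0.    1.2   0.27]
```

View pics/b4.png

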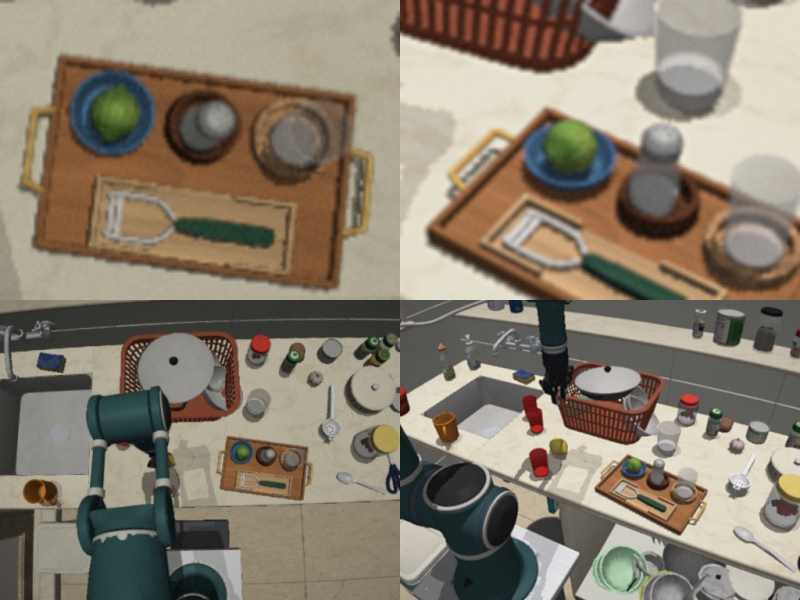

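The peeler lies flat in the rest, running from (108,218) to (272,236) in the upper-left part. Lime, shaker and glass sit in their places, the lemon and big glass have not moved, and the arm is clear. Handing in.

```bash
python3 -c "
from h import *
print(ticket.job_done())"
```

```text
the job is handed in; nothing more can be done
None
```

The job is handed in at about 38 s: glass, shaker, lime and peeler were placed in the order asked and the look-alikes left alone, as the last pictures show, but I viewed 19 pictures, over the limit of 14.

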